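Nest the washed kidney dishes

ROBOT

A 6-joint arm with a two-finger parallel gripper is mounted at the origin on the work surface. World frame = base frame: x ahead of the robot, y to its left, z up, the work surface at z = 0. Lengths are in m, angles in degrees, forces in N, time in s.
With the tool pointing down it reaches from about 0.225 to 0.725 m from the base axis. Payload 3.1 kg.
Tool frame: the origin (TCP) lies midway between the tips of the shut fingers; the grasp point (between the pads) lies 19 mm behind it; z points along the fingers, y is the line along which they close (so a half turn about z gives the same grasp; the last joint's range is limited). The gripper opens to 85 mm and grips with 20 to 120 N. Pads are 22 mm wide; open, the fingers measure 114 mm over their backs; the gripper's body (76 mm by 85 mm) begins 54 mm behind the grasp point. The pads swing forward as they close: fully open they stand 13 mm farther back than shut.
Start: joints at [69.454, 2.75, 5.684, 92.934, 0, 82.678], TCP at [0.12, 0.511, 0.231] pointing down, gripper open.
Joint ranges: [-166.93, 166.93], [-56.73, 111.36], [-69.38, 81.34], [-121.58, 131.49], [-85.45, 84.26], [-180, 180]. Speed limits (degrees/s): [159.86, 159.86, 180, 180, 180, 180].

INTERFACE

Orientations are given as [roll, pitch, yaw] about the fixed x, y, z axes, in that order (R = Rz(yaw) Ry(pitch) Rx(roll)).
In Python, from workcell import arm gives the robot as it stands.
- The arm moves only by the tool carry_out, never from a script. Its argument "plan" is a list of rows, each a list of 7 numbers: the shift along the tool's x, y, z in cm, then the turn, a rotation vector about the tool's x, y, z in rad, then the finger opening in cm, from 0 to 8.54. A call has 1 to 8 rows; each row is the pose to reach, as a shift and turn from the pose commanded when the call began, along the tool's axes at that moment; what a row does not reach only later rows make up. A row lasts 1/8 s, in which the tool goes at most 62.5 mm and 10.7 degrees, less where a joint would pass 70% of its speed; a pose out of reach is approached as far as the arm can. A call with a gripper value outside its range is refused whole. The fingers move at their own pace and stop on an object; "squeeze" is the grip in N (left out, the last holds). Time passes only in rows, so rows that repeat a pose let the fingers close. It gives the time, the measured TCP pose, the force, the opening and the grip force at its end, in the units of the state.
- arm.sense(): the state, without advancing time (a new reading comes with each control period).
- arm.grab_frame(name): name is "side" or "top" or "wrist"; returns the picture (384x512x3 uint8, red, green, blue); there is no depth.
- arm.camera_params(name): a dict with "fx", "fy", "cx", "cy" (pixels), "camera_from_world" (4x4, takes a point from world to camera coordinates); the wrist camera has in their place "mount" (4x4, takes a point from camera to tool coordinates, whose origin is the TCP and whose axes are the flange's). Camera axes: x right, y down, z forward; pixel columns grow to the right and rows downward; lengths in m; the calibration is good to about 2 mm. The wrist camera is an equidistant fisheye: a pixel r from the principal point sees the ray r / f radians off the axis. A picture is of the moment at which its call begins: read the wrist's pose just before it. camera_params takes no time and is no camera call.
- arm.sign_off(): hands the job in; it is judged then, once.
The state is a dict: "time_s": time; "joint_pos": joint angles; "qvel": joint speeds; "effort": joint torques, N m; "tcp_pos": TCP position; "ee_rot": TCP orientation; "wrist_force": force on the tool from outside, world axes, zero at the start; "torque": the same for the moment, N m; "width": opening from 0.0 (shut) to 1.0 (fully open); "grip_force": force on a finger pad.
Only numpy, scipy, OpenCV 4.12 (cv2) and the standard library are available. Lean on these libraries where they do the work, as an engineer would, in place of code of your own. Each camera call takes 0.05 s, during which the arm holds its last target. There are 200 camera calls.

TASK

Put the three white kidney dishes together for storage: lift the middle-sized one off its sloping drain stand and nest it in the large one on the bench, then nest the smallest in the middle one, each turned so that its outline matches the dish below and it sits level and fully home. Set the dishes down rather than dropping them, leave the large dish about where it is, and do not disturb the beaker, the jar or the two bottles.

Things in the scene. Friction and masses are not known exactly. Their poses are not given: they have to be found in the camera images.
- dish_large: Largest white plastic kidney dish, 197 x 128 mm over the rim, 50 mm high. Local y along its length, +x to the bulging back, -x to the hollow side, z up. Origin: on the underside, midway between middle of back and middle of hollow. Underside outline: all points within 48 mm of an arc (centre local (-66,0) mm, radius 66, +-40 deg). Level on the bench, any yaw. 0.20 kg.
- dish_middle: Middle white plastic kidney dish, 183 x 114 mm over the rim, 50 mm high. Local y along its length, +x to the bulging back, -x to the hollow side, z up. Origin: on the underside, midway between middle of back and middle of hollow. Underside outline: all points within 41 mm of an arc (centre local (-66,0) mm, radius 66, +-40 deg). Starts on stand A, about 0.16 kg.
- dish_small: Smallest white plastic kidney dish, 169 x 100 mm over the rim, 50 mm high. Local y along its length, +x to the bulging back, -x to the hollow side, z up. Origin: on the underside, midway between middle of back and middle of hollow. Underside outline: all points within 34 mm of an arc (centre local (-66,0) mm, radius 66, +-40 deg). Starts on stand B, about 0.13 kg.
- dish_large_rim (a point): Middle of the large dish's back rim, top of the band: local (52,0,50) mm. Round the whole rim runs an outward band 8 mm thick, 10 mm tall, to pinch (one finger inside the dish, one outside); the wall below is 3.5 mm, leaning out 4 deg. Shoulders in its two ends carry the middle dish: when home, origins coincide in plan (5 mm play), x axes point the same way, undersides 30 mm apart, rims 30 mm apart.
- dish_middle_rim (a point): Middle of the middle dish's back rim, top of the band: local (45,0,50) mm. Round the whole rim runs an outward band 8 mm thick, 10 mm tall, to pinch (one finger inside the dish, one outside); the wall below is 3.5 mm, leaning out 4 deg. Shoulders in its two ends carry the small dish: when home, origins coincide in plan (5 mm play), x axes point the same way, undersides 30 mm apart, rims 30 mm apart.
- dish_small_rim (a point): Middle of the small dish's back rim, top of the band: local (38,0,50) mm. Round the whole rim runs an outward band 8 mm thick, 10 mm tall, to pinch (one finger inside the dish, one outside); the wall below is 3.5 mm, leaning out 4 deg. Inside floor 3 mm thick.
- stand_a: Fixed white drain stand. Slatted deck 156 mm wide (local y), 112 mm long, rising 35 deg towards local +x, from 30 mm (local x -45 mm) to 92 mm high; lip 14 mm high at the low edge, which faces roughly to the robot. Origin on the bench under its middle. The middle dish lies flat on the deck (tilted 35 deg), hollow side down against the lip, back uppermost.
- stand_b: Fixed drain stand like stand A (deck 156 x 112 mm, rising 35 deg towards local +x). The small dish lies on it in the same way, hollow side down against the lip, back uppermost. Origin on the bench under its middle.
- beaker: Bystander: glass beaker, 66 mm across, 88 mm high; origin at the centre of its underside.
- bottle_amber: Bystander: capped amber bottle, 60 mm across, 125 mm high; origin at the centre of its underside.
- jar: Bystander: capped clear jar, 64 mm across, 85 mm high; origin at the centre of its underside.
- bottle_white: Bystander: tall white plastic bottle with a blue cap, 68 mm across, 190 mm high; origin at the centre of its underside.

How it is judged (in metres and radians):
On the way, in this order (a step that is already met when the one before it is completed fails the run):
1. the middle dish is nested in the large one, level and turned to match (z of dish_middle in the frame of dish_large between 0.026 and 0.034 m and horizontal distance between dish_middle and dish_large below 0.012 m and angle between the x axis of dish_middle and the x axis of dish_large, either way round below 0.16 rad and x of dish_middle_rim in the frame of dish_large above 0.02 m and angle between dish_middle's own z axis and vertical below 0.07 rad), for 0.2 s.
2. the small dish is nested in the middle one, which is still nested in the large one (all of step 1 and z of dish_small in the frame of dish_middle between 0.026 and 0.034 m and horizontal distance between dish_small and dish_middle below 0.012 m and angle between the x axis of dish_small and the x axis of dish_middle, either way round below 0.16 rad and x of dish_small_rim in the frame of dish_middle above 0.02 m and angle between dish_small's own z axis and vertical below 0.07 rad), for 0.2 s.
At the end, for the whole second after the job is handed in: Large dish level on the bench, middle dish nested in it, small dish in the middle one: each underside 30 mm (+-4) above the one below, origins within 12 mm in plan, turned the same way within 0.16 rad (backs on one side), level within 0.07 rad, at rest and released (all of step 2 and linear speed of each of dish_large, dish_middle, dish_small below 0.02 m/s and angle between dish_large's own z axis and vertical below 0.05 rad and height (world z) of dish_large below 0.006 m); the robot touches nothing.
It fails at once if the beaker, jar or a bottle is knocked over or pushed more than 40 mm (distance of any of beaker, bottle_amber, jar, bottle_white from where it was at the start of the episode above 0.04 m or angle between any of beaker, bottle_amber, jar, bottle_white's own z axis and vertical above 0.4 rad).
It fails at once if the large dish is pushed more than 50 mm from where it stood (distance of dish_large from where it was at the start of the episode above 0.05 m).
It fails at once if the middle dish is dropped (falls free, faster than 0.6 m/s) (contact force between the fingers and dish_middle below 0.02 N and linear speed of dish_middle above 0.6 m/s).
It fails at once if the small dish is dropped (falls free, faster than 0.6 m/s) (contact force between the fingers and dish_small below 0.02 N and linear speed of dish_small above 0.6 m/s).
It also fails if it takes over 58 s, if anything falls off the work surface, if the arm or the gripper's body presses on something with over 40 N, if the wrist force passes 120 N, or if a joint passes its speed limit or range.

## Working session

There is one attempt and no reset: what is moved stays moved. The work goes in short steps, Python scripts to look and compute and a tool call to move; the robot and the scene stay as the last step left them, time stands still between calls to the robot, and variables do not carry over. Pictures are saved under pics/ and viewed, at most 10 in all, crops included, and the job is handed in when it is done.

Besides the shell and the picture viewer there is one more tool, called after ">>>" by a JSON object that holds its "fn" and its "kwargs", one argument or row to a line. carry_out: Moves the arm, as the interface text tells. Its arguments: {"type":"object","properties":{"plan":{"type":"array","items":{"type":"array","items":{"type":"number"}}},"squeeze":{"type":"number"}},"required":["plan"]}

```bash
ls; mkdir -p pics; python3 - <<'E'
from workcell import arm
import cv2,numpy as np
print(arm.sense())
for n in("side","top","wrist"):
    cv2.imwrite(f"pics/{n}0.png",arm.grab_frame(n)[:,:,::-1]); p=arm.camera_params(n); print(n,{k:np.round(v,4).tolist() for k,v in p.items()})
a=[cv2.resize(cv2.imread(f"pics/{n}0.png"),None,fx=1.5,fy=1.5,interpolation=cv2.INTER_CUBIC) for n in("top","side")]
for n,i in zip(("top","side"),a): cv2.imwrite(f"pics/{n}0b.png",i)
E
```

```text
pics
{'time_s': 0.0, 'joint_pos': array([6.94531582e+01, 2.79531230e+00, 5.58934115e+00, 9.29327425e+01,
       1.26245952e-04, 8.26784278e+01]), 'qvel': array([-0.06243835, -0.01251372, -0.02634535,  0.01956238, -0.00902521,
        0.06316821]), 'effort': array([ 8.11403970e-04, -3.38782024e+01,  3.20016003e+01,  2.01017159e-02,
       -1.57600612e-04,  6.24034499e-06]), 'tcp_pos': array([0.11989479, 0.51049063, 0.23007531]), 'ee_rot': array([-1.79862433e+02, -1.78025982e-02,  1.66774709e+02]), 'wrist_force': array([-0.37700916, -0.87493821, -0.32863022]), 'torque': array([ 0.02661901, -0.00505775, -0.00620448]), 'grip_force': 0.0, 'width': 0.9977087912739783}
side {'fx': 387.4014, 'fy': 387.4014, 'cx': 256.7383, 'cy': 188.4345, 'camera_from_world': [[-0.7044, -0.7097, 0.0071, 0.3893], [-0.5498, 0.5393, -0.6379, 0.3872], [0.4489, -0.4532, -0.7701, 0.7551], [0.0, 0.0, 0.0, 1.0]]}
top {'fx': 461.5795, 'fy': 461.5795, 'cx': 246.6976, 'cy': 193.7485, 'camera_from_world': [[-0.0096, -0.9999, 0.0105, -0.0151], [-0.9832, 0.0075, -0.1823, 0.5939], [0.1822, -0.0121, -0.9832, 1.2148], [0.0, 0.0, 0.0, 1.0]]}
wrist {'fx': 297.3186, 'fy': 297.3186, 'cx': 256.62, 'cy': 189.2735, 'mount': [[0.0006, -0.9651, -0.2618, 0.0653], [1.0, 0.0004, 0.0006, -0.001], [-0.0004, -0.2618, 0.9651, -0.1428], [0.0, 0.0, 0.0, 1.0]]}
```

View pics/top0b.png

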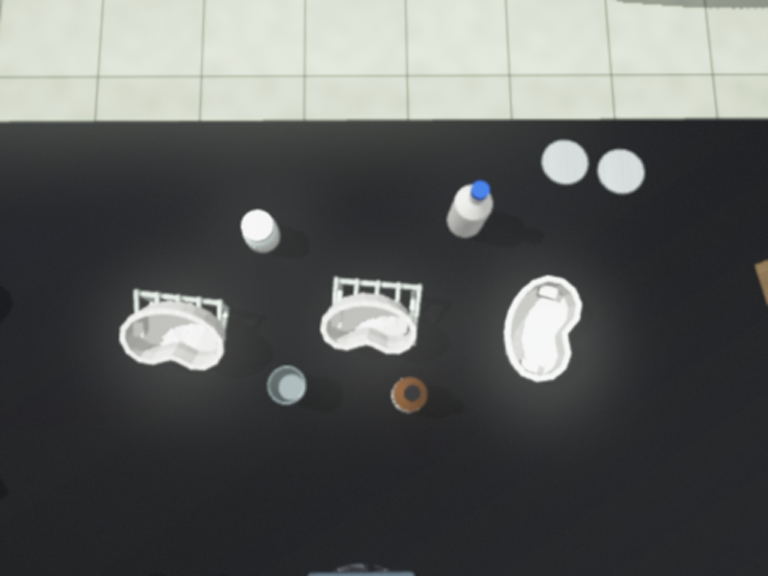

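View pics/side0b.png

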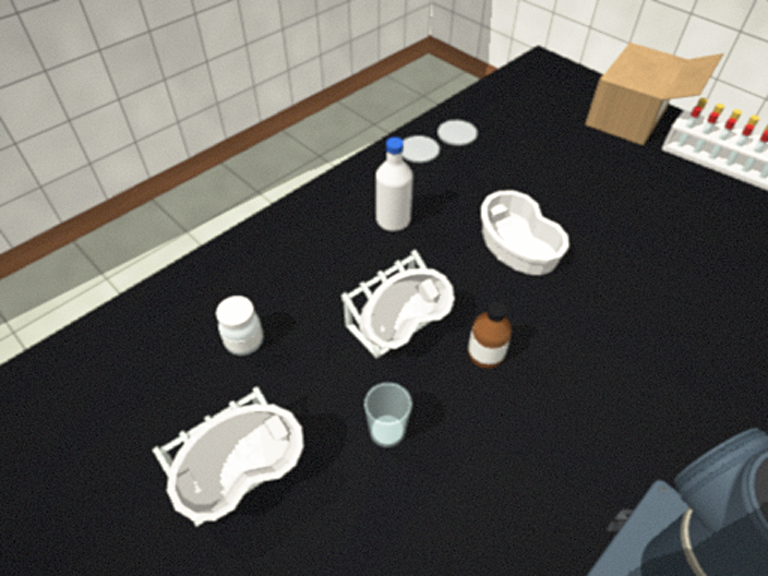

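```bash
cat > h.py <<'E'
import numpy as np,cv2
from scipy.spatial.transform import Rotation as Rot
from scipy.optimize import least_squares
from workcell import arm
def outline(R,z,n=40):
    a=np.radians(40);r=.066;c=np.array([-r,0])
    t=np.linspace(-a,a,n); out=lambda q,t:c+q*np.c_[np.cos(t),np.sin(t)]
    def cap(s):
        e=out(r,np.array([s*a]))[0];t=np.linspace(s*a,s*a+s*np.pi,n);return e+R*np.c_[np.cos(t),np.sin(t)]
    p=np.r_[out(r+R,t),cap(1),out(r-R,t[::-1]),cap(-1)[::-1]] if r>R else None
    return np.c_[p,np.full(len(p),z)]
def proj(n,P):
    c=arm.camera_params(n);M=c["camera_from_world"];q=P@M[:3,:3].T+M[:3,3]
    return np.c_[c["fx"]*q[:,0]/q[:,2]+c["cx"],c["fy"]*q[:,1]/q[:,2]+c["cy"]]
def dt(im):
    g=cv2.cvtColor(im,cv2.COLOR_BGR2GRAY);m=(g>110).astype(np.uint8)
    e=cv2.Canny(cv2.GaussianBlur(g,(3,3),0),60,150)
    return cv2.distanceTransform(255-e,cv2.DIST_L2,5)
def samp(d,p): return cv2.remap(d,p[:,0].astype(np.float32)[None],p[:,1].astype(np.float32)[None],cv2.INTER_LINEAR,borderValue=20)[0]
def pose(v,tilt): # v x,y,z,yaw
    return Rot.from_euler('ZY',[v[3],-tilt]).as_matrix(),np.array(v[:3])
def fit(dts,R,v0,tilt,fixz=False):
    O=outline(R+.008,.05)
    def f(v):
        if fixz: v=[v[0],v[1],v0[2],v[3]]
        M,t=pose(v,tilt);P=O@M.T+t
        return np.minimum(np.concatenate([samp(d,proj(n,P)) for n,d in dts.items()]),8)
    best=None
    for dx in(-.012,0,.012):
     for dy in(-.012,0,.012):
      for dw in(-.12,0,.12):
        s=least_squares(f,np.array(v0)+[dx,dy,0,dw],x_scale=[.01,.01,.01,.1],diff_step=1e-3,loss='soft_l1')
        if best is None or s.cost<best.cost:best=s
    return best.x,np.mean(f(best.x))
E
cat > m.py <<'E'
from h import *
def back(n,u,v,z):
    c=arm.camera_params(n);M=c["camera_from_world"];R=M[:3,:3];o=-R.T@M[:3,3];d=R.T@[(u-c["cx"])/c["fx"],(v-c["cy"])/c["fy"],1];return o+d*(z-o[2])/d[2]
ims={n:cv2.imread(f"pics/{n}0.png") for n in("top","side")}
D={n:dt(i) for n,i in ims.items()}
T={"L":(.048,back("top",543/1.5,330/1.5,.05),0,np.pi/2-.1,0),"M":(.041,back("top",172/1.5,335/1.5,.1),.063,-.05,np.radians(35)),"S":(.034,back("top",370/1.5,325/1.5,.1),.06,-.05,np.radians(35))}
for k,(R,p,z,w,t) in T.items():
    print(k,"guess",p.round(3))
    for sel in(("top",),("side",),("top","side")):
        v,c=fit({n:D[n] for n in sel},R,[p[0]+(.02 if t else 0),p[1],z,w],t,k=="L" or len(sel)==1)
        print(sel,v.round(4),round(c,2))
    M,tt=pose(v if k!="L" else [v[0],v[1],0,v[3]],t)
    for n in ims:
        for r in(R+.008,): cv2.polylines(ims[n],[(proj(n,outline(r,.05)@M.T+tt)*16).astype(np.int32)],True,(0,0,255),1,cv2.LINE_AA,4)
        q=proj(n,(np.array([[R+.004,0,.05]])@M.T+tt))[0].astype(int);cv2.circle(ims[n],q.tolist(),2,(0,255,0),-1)
for k,(u,v) in dict(beaker=(288,375),amber=(411,385),white=(480,188),jar=(258,222)).items():
    print(k,back("top",u/1.5,v/1.5,dict(beaker=.088,amber=.125,white=.19,jar=.085)[k]).round(3))
a=cv2.resize(ims["top"][170:270,70:400],None,fx=2.4,fy=2.4,interpolation=cv2.INTER_CUBIC)
b=cv2.resize(ims["side"][120:355,90:390],None,fx=1.45,fy=1.45,interpolation=cv2.INTER_CUBIC)
o=np.zeros((a.shape[0]+b.shape[0],800,3),np.uint8);o[:a.shape[0],:a.shape[1]]=a;o[a.shape[0]:,:b.shape[1]]=b;cv2.imwrite("pics/fit.png",o[:600])
E
python3 m.py
```

```text
L guess [ 0.519 -0.335  0.05 ]
('top',) [ 0.5288 -0.3243  0.0049  1.2678] 0.59Traceback (most recent call last):
  File "m.py", line 10, in <module>
    v,c=fit({n:D[n] for n in sel},R,[p[0]+(.02 if t else 0),p[1],z,w],t,k=="L" or len(sel)==1)
        ~~~^^^^^^^^^^^^^^^^^^^^^^^^^^^^^^^^^^^^^^^^^^^^^^^^^^^^^^^^^^^^^^^^^^^^^^^^^^^^^^^^^^^
  File "h.py", line 32, in fit
    s=least_squares(f,np.array(v0)+[dx,dy,0,dw],x_scale=[.01,.01,.01,.1],diff_step=1e-3,loss='soft_l1')
    return func(*args, **kwargs)
    result = trf(vector_fun.fun, vector_fun.jac, x0, f0, J0, lb, ub, ftol, xtol,
                 gtol, max_nfev, x_scale, loss_function, tr_solver,
                 tr_options.copy(), verbose, callback=callback_wrapped)
    return trf_no_bounds(
        fun, jac, x0, f0, J0, ftol, xtol, gtol, max_nfev, x_scale,
        loss_function, tr_solver, tr_options, verbose, callback=callback)
    f_new = fun(x_new)
    self._update_fun()
    ~~~~~~~~~~~~~~~~^^
    self.f = self.fun_wrapped(xp_copy(self.x))
             ~~~~~~~~~~~~~~~~^^^^^^^^^^^^^^^^^
    return np.atleast_1d(self.fun(x))
                         ~~~~~~~~^^^
    return self.f(x, *self.args, **self.kwargs)
           ~~~~~~^^^^^^^^^^^^^^^^^^^^^^^^^^^^^^
  File "h.py", line 27, in f
    return np.minimum(np.concatenate([samp(d,proj(n,P)) for n,d in dts.items()]),8)
                                             ~~~~^^^^^
  File "h.py", line 13, in proj
    c=arm.camera_params(n);M=c["camera_from_world"];q=P@M[:3,:3].T+M[:3,3]
ValueError: time passes only in moves, steps and waits
```

```bash
python3 - <<'E'
s=open('h.py').read()
s=s.replace('def proj(n,P):\n    c=arm.camera_params(n);','CP={n:arm.camera_params(n) for n in("top","side")}\ndef proj(n,P):\n    c=CP[n];')
s=s.replace("    def f(v):\n","    V=np.array(v0,float)\n    def f(u):\n        v=V+(u-1)*[.1,.1,.1,1]\n")
s=s.replace("np.array(v0)+[dx,dy,0,dw],x_scale=[.01,.01,.01,.1],diff_step=1e-3","1+np.array([dx*10,dy*10,0,dw]),diff_step=4e-3")
s=s.replace("return best.x,np","return V+(best.x-1)*[.1,.1,.1,1],np")
open('h.py','w').write(s)
m=open('m.py').read().replace('c=arm.camera_params(n);','c=CP[n];');open('m.py','w').write(m)
E
time python3 m.py
```

```text
L guess [ 0.519 -0.335  0.05 ]
('top',) [ 0.5287 -0.3243 -0.6188  1.2704] 0.59
('side',) [ 0.5241 -0.3244  0.      1.2736] 0.64
('top', 'side') [ 0.5272 -0.3244  0.0058  1.2766] 0.7
M guess [0.509 0.326 0.1  ]
('top',) [ 0.5375  0.3237  0.0674 -0.1214] 0.65
('side',) [ 0.5351  0.3226  0.057  -0.1404] 1.03
('top', 'side') [ 0.5367  0.3237  0.0617 -0.1176] 0.88
S guess [ 0.524 -0.019  0.1  ]
('top',) [ 0.5547 -0.0186  0.06   -0.0803] 0.82
('side',) [ 0.5481 -0.0172  0.26   -0.0057] 1.01
('top', 'side') [ 0.5562 -0.0213  0.0393 -0.0566] 0.92
beaker [0.439 0.125 0.088]
amber [ 0.418 -0.087  0.125]
white [ 0.743 -0.205  0.19 ]
jar [0.717 0.183 0.085]
real	0m1.833s
user	0m2.395s
sys	0m0.053s
```

View pics/fit.png

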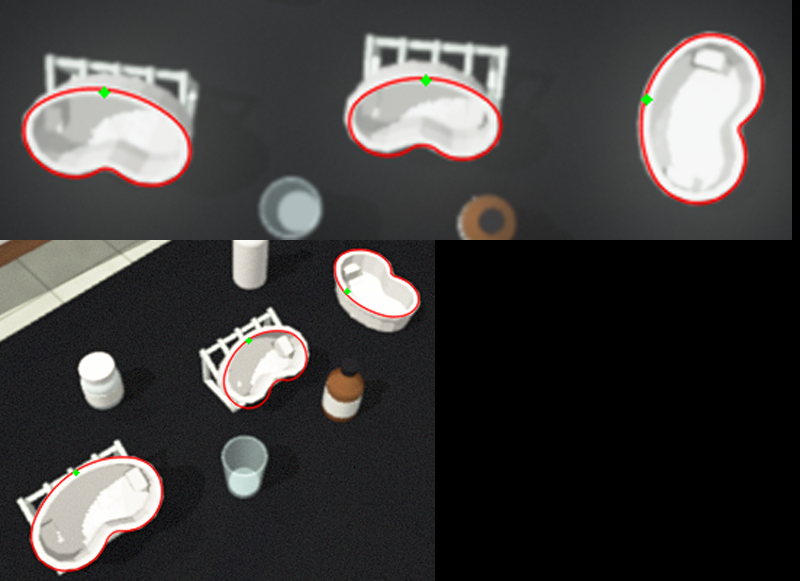

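```bash
cat >> h.py <<'E'
np.set_printoptions(suppress=True,precision=4)
def tool_from_dish(M,flip=1):
    y=flip*M[:,0];z=-M[:,2];return np.c_[np.cross(y,z),y,z]
def delta(Rt,pt):
    s=arm.sense();R=Rot.from_euler('xyz',s["ee_rot"],degrees=True).as_matrix()
    d=np.r_[R.T@(pt-s["tcp_pos"])*100,Rot.from_matrix(R.T@Rt).as_rotvec()]
    print("delta",d.round(3).tolist());return d
def st():
    s=arm.sense();print("t",round(s["time_s"],2),"q",s["joint_pos"].round(1),"p",s["tcp_pos"].round(4),"rpy",s["ee_rot"].round(2),"F",s["wrist_force"].round(2),"w",round(s["width"]*85.4,1),"g",round(s["grip_force"],1))
L=np.array([.527,-.3244,0,1.2766]);MD=np.array([.5367,.3237,.062,-.1176]);T35=np.radians(35)
E
python3 - <<'E'
from h import *
M,t=pose(MD,T35);Rt=tool_from_dish(M)
g=M@[.045,0,.045]+t; print("band",g)
tcp=g+.019*Rt[:,2];pre=tcp-.07*Rt[:,2]
print(tcp,pre);st();delta(Rt,pre)
# small refit, z fixed
D={n:dt(cv2.imread(f"pics/{n}0.png")) for n in("top","side")}
for z in(.056,.0585,.061):print(z,fit(D,.034,[.55,-.019,z,-.06],T35,True))
E
```

```text
band [0.5477 0.3224 0.1247]
[0.5585 0.3211 0.1091] [0.5186 0.3258 0.1664]
t 0.15 q [69.5  2.8  5.6 92.9  0.  82.7] p [0.1199 0.5106 0.2303] rpy [-179.89   -0.02  166.78] F [0.41 0.12 0.25] w 85.7 g 0.0
delta [-43.041, -8.858, 6.395, -0.499, -0.443, 1.409]
0.056 (array([ 0.5528, -0.0202,  0.056 , -0.0482]), np.float32(1.058582))
0.0585 (array([ 0.5523, -0.0193,  0.0585, -0.0467]), np.float32(1.0906947))
0.061 (array([ 0.5532, -0.0186,  0.061 , -0.1028]), np.float32(1.0862906))
```

>>> {"fn": "carry_out", "kwargs": {
  "plan": [
    [-10,-2.2,1,-0.06,-0.055,0.17,4.5],
    [-16,-3.4,2,-0.12,-0.11,0.34,4.5],
    [-22,-4.5,3,-0.18,-0.165,0.51,4.5],
    [-27,-5.6,3.5,-0.24,-0.22,0.68,4.5],
    [-32,-6.6,4.3,-0.3,-0.27,0.86,4.5],
    [-36,-7.4,5,-0.36,-0.33,1.03,4.5],
    [-40,-8.2,5.7,-0.43,-0.38,1.2,4.5],
    [-43,-8.86,6.4,-0.5,-0.443,1.409,4.5]
  ]
}}

```text
time_s: 1.15
tcp_pos: [0.5194, 0.3246, 0.1664]
ee_rot: [145.9, 0.8, 86.0]
wrist_force: [-0.4, -0.3, 0.1]
width: 0.528
grip_force: 0.0
```

```bash
python3 - <<'E'
from h import *
M,t=pose(MD,T35);Rt=tool_from_dish(M);g=M@[.045,0,.045]+t;tcp=g+.019*Rt[:,2];pre=tcp-.07*Rt[:,2]
st();delta(Rt,pre);delta(Rt,tcp)
E
```

```text
t 1.15 q [ 36.8 -10.5 -21.9  52.  -22.  125.3] p [0.5194 0.3246 0.1664] rpy [145.94   0.75  85.97] F [-0.4  -0.34  0.13] w 45.1 g 0.0
delta [0.118, -0.064, -0.054, -0.016, -0.016, 0.046]
delta [0.004, 0.046, 6.944, -0.016, -0.016, 0.046]
```

>>> {"fn": "carry_out", "kwargs": {
  "plan": [
    [0.0,0.03,2.5,-0.016,-0.016,0.046,3.5],
    [0.0,0.05,5,-0.016,-0.016,0.046,3.5],
    [0.0,0.05,6.5,-0.016,-0.016,0.046,3.0],
    [0.0,0.05,6.94,-0.016,-0.016,0.046,3.0],
    [0.0,0.05,6.94,-0.016,-0.016,0.046,3.0]
  ]
}}

```text
time_s: 1.78
tcp_pos: [0.5576, 0.3232, 0.1103]
ee_rot: [145.1, 0.1, 83.7]
wrist_force: [0.4, -0.9, 0.2]
width: 0.351
grip_force: 0.0
```

```bash
python3 - <<'E'
from h import *
M,t=pose(MD,T35);Rt=tool_from_dish(M);g=M@[.045,0,.045]+t;tcp=g+.019*Rt[:,2]
st();delta(Rt,tcp)
a=arm.grab_frame("wrist")[:,:,::-1];cv2.imwrite("pics/w1.png",a)
E
```

```text
t 1.77 q [ 34.7  -4.6 -23.5  43.4 -22.1 125.5] p [0.5576 0.3232 0.1103] rpy [145.07   0.08  83.69] F [ 0.38 -0.91  0.23] w 30.0 g 0.0
delta [-0.197, 0.026, 0.163, -0.001, -0.003, 0.007]
```

View pics/w1.png

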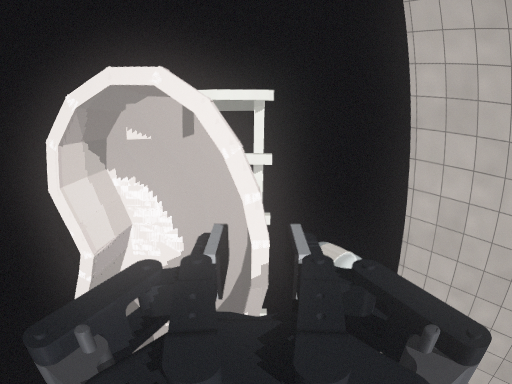

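>>> {"fn": "carry_out", "kwargs": {
  "plan": [
    [-0.15,0.03,0.15,0,0,0,0.5],
    [-0.15,0.03,0.15,0,0,0,0.3],
    [-0.15,0.03,0.15,0,0,0,0.3],
    [-0.15,0.03,0.15,0,0,0,0.3],
    [-0.15,0.03,0.15,0,0,0,0.3],
    [-0.15,0.03,0.15,0,0,0,0.3]
  ],
  "squeeze": 70
}}

```text
time_s: 2.58
tcp_pos: [0.5581, 0.3226, 0.1111]
ee_rot: [145.1, -0.0, 83.8]
wrist_force: [-5.5, -0.5, 6.7]
width: 0.089
grip_force: 68.2
```

```bash
python3 - <<'E'
from h import *
st()
R=Rot.from_euler('xyz',arm.sense()["ee_rot"],degrees=True).as_matrix()
print(R.T@[0,0,10]) # 10cm lift in tool axes
M,t=pose(MD,T35)
E
```

```text
t 2.58 q [ 34.6  -4.7 -23.5  43.3 -22.  125.3] p [0.5581 0.3226 0.1111] rpy [145.05  -0.04  83.76] F [-5.48 -0.52  6.73] w 7.6 g 68.2
[ 0.0065  5.7282 -8.1968]
```

>>> {"fn": "carry_out", "kwargs": {
  "plan": [
    [0,1.2,-1.7,0,0,0,0.3],
    [0,2.9,-4.1,0,0,0,0.3],
    [0,5.2,-7.4,0,0,0,0.3],
    [0,7.5,-10.6,0,0,0,0.3],
    [0,8,-11.5,0,0,0,0.3],
    [0,8,-11.5,0,0,0,0.3]
  ]
}}

```text
time_s: 3.32
tcp_pos: [0.5579, 0.3219, 0.249]
ee_rot: [145.1, 0.1, 83.7]
wrist_force: [0.3, -0.1, -3.0]
width: 0.08
grip_force: 68.1
```

```bash
cat >> h.py <<'E'
def place(R,dish,zoff,k=.019,off=(0,0)): # tool pose to hold dish of radius R level over L with underside zoff
    M,t=pose([L[0],L[1],zoff,L[3]],0);Rt=tool_from_dish(M)
    return Rt,M@np.array([R+.004+off[0],off[1],.045])+t+k*Rt[:,2]
E
python3 - <<'E'
from h import *
st();im=arm.grab_frame("side")[:,:,::-1];cv2.imwrite("pics/s2.png",im)
for z in(.20,):
  Rt,p=place(.041,0,z);print(p);d=delta(Rt,p)
# keyframes: level-yaw interpolation
s=arm.sense();R0=Rot.from_euler('xyz',s["ee_rot"],degrees=True)
from scipy.spatial.transform import Slerp
sl=Slerp([0,1],Rot.concatenate([R0,Rot.from_matrix(Rt)]));print(np.degrees(Rot.from_rotvec(d[3:]).magnitude()))
E
```

```text
t 3.33 q [ 34.6  -7.7 -10.3  59.5 -22.  125.3] p [0.5579 0.3219 0.249 ] rpy [145.09   0.07  83.72] F [ 0.31 -0.11 -2.95] w 6.8 g 68.1
[ 0.54   -0.2813  0.226 ]
delta [-60.101, 2.709, 4.661, 0.503, 0.422, -1.34]
85.47907703225319
```

View pics/s2.png

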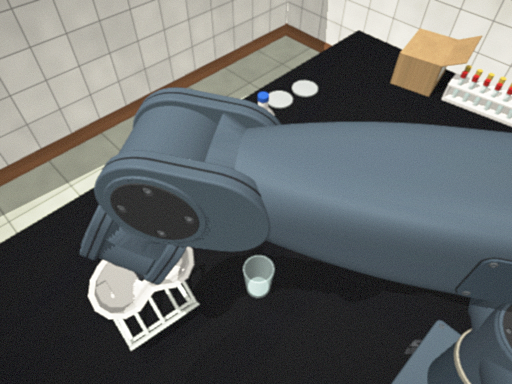

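>>> {"fn": "carry_out", "kwargs": {
  "plan": [
    [-2,0.1,0.1,0.02,0.014,-0.045,0.3],
    [-6,0.3,0.4,0.05,0.042,-0.134,0.3],
    [-11,0.5,0.8,0.09,0.076,-0.24,0.3],
    [-16,0.7,1.2,0.13,0.11,-0.35,0.3],
    [-21,0.95,1.6,0.175,0.147,-0.47,0.3],
    [-26,1.2,2.0,0.22,0.18,-0.58,0.3],
    [-31,1.4,2.4,0.26,0.22,-0.69,0.3],
    [-36,1.6,2.8,0.3,0.25,-0.8,0.3]
  ]
}}

```text
time_s: 4.38
tcp_pos: [0.5461, -0.0409, 0.2326]
ee_rot: [166.4, 6.1, 131.4]
wrist_force: [0.8, 1.0, -1.4]
width: 0.082
grip_force: 68.0
```

```bash
python3 - <<'E'
from h import *
st();Rt,p=place(.041,0,.18);print(p);delta(Rt,p)
E
```

```text
t 4.38 q [-16.1  -8.7  -6.7  79.6   8.2  32.7] p [ 0.5461 -0.0409  0.2326] rpy [166.39   6.07 131.41] F [ 0.83  0.97 -1.38] w 7.0 g 68.0
[ 0.54   -0.2813  0.206 ]
delta [-17.253, -16.956, 0.531, 0.202, 0.168, -0.538]
```

>>> {"fn": "carry_out", "kwargs": {
  "plan": [
    [-4,-4,0.1,0.04,0.035,-0.11,0.3],
    [-8,-7.8,0.2,0.09,0.07,-0.23,0.3],
    [-11.5,-11.3,0.3,0.13,0.11,-0.35,0.3],
    [-14.5,-14.2,0.4,0.165,0.14,-0.45,0.3],
    [-16.5,-16.2,0.5,0.19,0.16,-0.51,0.3],
    [-17.25,-16.95,0.53,0.202,0.168,-0.538,0.3],
    [-17.25,-16.95,0.53,0.202,0.168,-0.538,0.3]
  ]
}}

```text
time_s: 5.25
tcp_pos: [0.5405, -0.2789, 0.2073]
ee_rot: [179.8, 0.2, 162.9]
wrist_force: [-0.5, 0.4, -0.9]
width: 0.075
grip_force: 68.0
```

```bash
python3 - <<'E'
from h import *
st();Rt,p=place(.041,0,.18);d=delta(Rt,p)
a=[arm.grab_frame(n)[:,:,::-1] for n in("top","side","wrist")]
for n,i in zip(("top","side","wrist"),a): cv2.imwrite(f"pics/{n}3.png",i)
o=np.zeros((384,800,3),np.uint8)
o[:,:256]=cv2.resize(a[0][150:342,300:428],(256,384));o[:,260:520]=cv2.resize(a[1][80:272,280:410],(260,384));o[:,525:800]=cv2.resize(a[2],(275,206))[:206].repeat(1,0) if 0 else cv2.resize(a[2],(275,384))
cv2.imwrite("pics/c3.png",o)
E
```

```text
t 5.25 q [-33.7  15.   16.7  91.6   0.2 -16.6] p [ 0.5405 -0.2789  0.2073] rpy [179.84   0.15 162.92] F [-0.54  0.42 -0.94] w 6.4 g 68.0
delta [-0.026, -0.243, 0.134, 0.003, 0.003, -0.004]
```

View pics/c3.png

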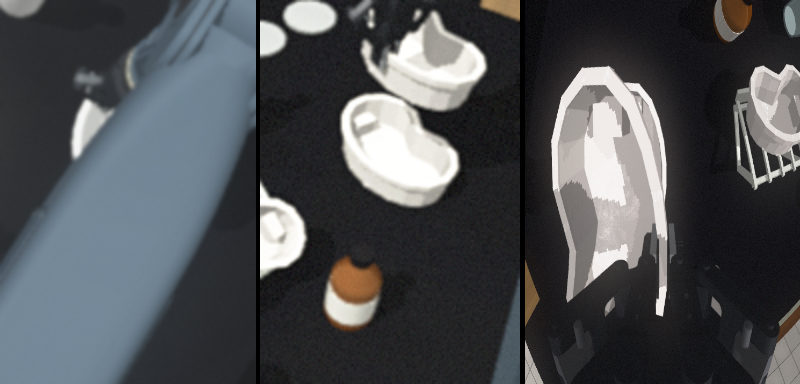

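```bash
cat >> h.py <<'E'
WP=arm.camera_params("wrist")
def wproj(P,s):
    R=Rot.from_euler('xyz',s[1],degrees=True).as_matrix();Q=(P-s[0])@R
    Mt=WP["mount"];C=(Q-Mt[:3,3])@Mt[:3,:3]
    r=np.hypot(C[:,0],C[:,1]);th=np.arctan2(r,C[:,2])
    return np.c_[WP["cx"]+WP["fx"]*th*C[:,0]/r,WP["cy"]+WP["fy"]*th*C[:,1]/r]
def fitheld(wim,s,sim,R,Rt,p,k=.019,tag="h"):
    """dish pose error (in dish frame about the grip point): mm and deg"""
    D={"w":dt(wim)}
    if sim is not None:D["side"]=dt(sim)
    M0=np.c_[Rt[:,1],np.cross(-Rt[:,2],Rt[:,1]),-Rt[:,2]];g=np.array([R+.004,0,.045]);gw=p-k*Rt[:,2]
    Os=[outline(R+.008,.05),outline(R,.05)]
    pr=lambda n,P:wproj(P,s) if n=="w" else proj(n,P)
    def P(u,O):
        v=(u-1)*100 # mm / deg
        return ((O-g)@Rot.from_euler('xyz',v[3:],degrees=True).as_matrix().T+v[:3]/1000)@M0.T+gw
    def f(u): return np.r_[np.minimum(np.concatenate([samp(D[n],pr(n,P(u,O))) for n in D for O in (Os if n=="w" else Os[:1])]),6),(u-1)*[10,10,10,20,20,20]]
    best=None;rng=np.random.default_rng(0)
    for i in range(25):
        b=least_squares(f,1+rng.uniform(-.04,.04,6)*(i>0),diff_step=3e-3,loss='soft_l1')
        if best is None or b.cost<best.cost:best=b
    v=(best.x-1)*100;print("fit mm/deg",v.round(1),"res",np.mean(f(best.x)[:-6]).round(2))
    ims=[("w",wim.copy())]+([("side",sim.copy())] if sim is not None else [])
    for n,i in ims:
        for O in Os: cv2.polylines(i,[(pr(n,P(best.x,O))*16).astype(np.int32)],True,(0,0,255),1,cv2.LINE_AA,4)
        cv2.imwrite(f"pics/{tag}_{n}.png",i)
    return P(best.x,np.array([[0,0,0.],[.1,0,0],[0,.1,0]])),ims
E
python3 - <<'E'
from h import *
s=arm.sense();S=(s["tcp_pos"],s["ee_rot"]);Rt=Rot.from_euler('xyz',S[1],degrees=True).as_matrix()
w,sd=cv2.imread("pics/wrist3.png"),cv2.imread("pics/side3.png")
for x in(None,sd):
    Q,ims=fitheld(w,S,x,.041,Rt,S[0]);print(Q[0].round(4),"yaw",np.arctan2(*(Q[1]-Q[0])[1::-1]).round(3),"tilt",((Q[1:]-Q[0])[:,2]/.1).round(3))
o=np.zeros((384,800,3),np.uint8);o[:,:512]=ims[0][1];o[:,512:]=cv2.resize(ims[1][1][50:242,280:424],(288,384));cv2.imwrite("pics/c3b.png",o)
E
```

```text
fit mm/deg [-0.8 -0.9 -1.7 -4.1 -3.   1.7] res 2.32
[ 0.5338 -0.3213  0.1795] yaw 1.304 tilt [ 0.054 -0.078]
fit mm/deg [-1.3  1.4 -5.  -6.3 -1.3  3.3] res 2.01
[ 0.5338 -0.3231  0.1777] yaw 1.332 tilt [ 0.024 -0.115]
```

View pics/c3b.png

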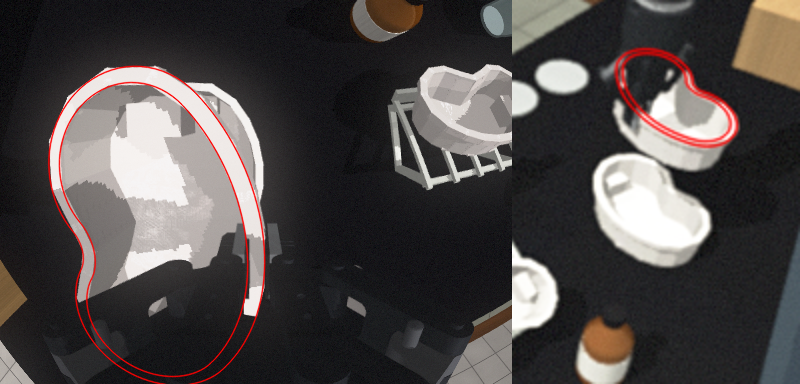

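```bash
sed -i 's/\[10,10,10,20,20,20\]\]/REG]/; s/^WP=/REG=np.array([10,10,10,20,20,20.])\nWP=/' h.py; python3 - <<'E'
import h;from h import *
s=arm.sense();S=(s["tcp_pos"],s["ee_rot"]);Rt=Rot.from_euler('xyz',S[1],degrees=True).as_matrix()
w,sd=cv2.imread("pics/wrist3.png"),cv2.imread("pics/side3.png")
for reg in([10,10,10,3000,20,20],[10,10,10,3000,3000,20],[3,3,3,3,3,3]):
    h.REG=np.array(reg,float)
    for x in(None,sd): fitheld(w,S,x,.041,Rt,S[0],tag=f"r{reg[4]}")
im=[cv2.imread(f"pics/r3000_{n}.png") for n in("w","side")]
o=np.zeros((384,800,3),np.uint8);o[:,:512]=im[0];o[:,512:]=cv2.resize(im[1][50:242,280:424],(288,384));cv2.imwrite("pics/c3c.png",o)
E
```

```text
fit mm/deg [-0.5 -5.6 -0.2 -0.  -3.8 -1.6] res 2.29
fit mm/deg [-0.8 -5.1 -3.  -0.  -2.5 -1.2] res 2.12
fit mm/deg [-1.  -4.9 -7.1 -0.  -0.  -1. ] res 2.44
fit mm/deg [-1.1 -4.8 -7.3 -0.  -0.  -1. ] res 2.16
fit mm/deg [-0.8 -0.9 -2.2 -4.2 -2.7  1.7] res 2.32
fit mm/deg [-1.4  3.8 -5.1 -8.  -1.1  4.8] res 2.02
```

View pics/c3c.png

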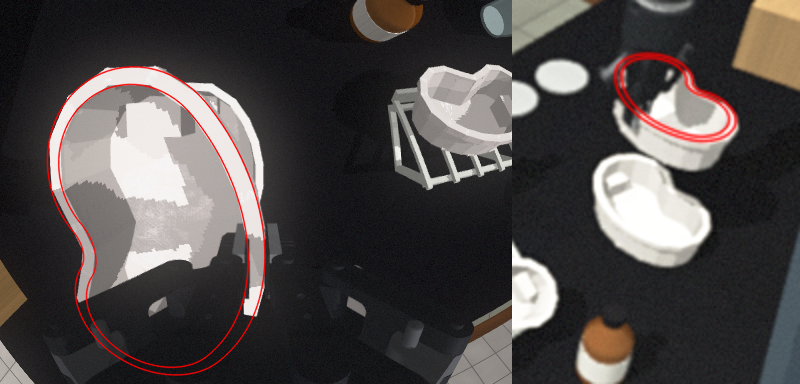

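```bash
cat >> h.py <<'E'
from scipy.optimize import minimize
def solid(n,R,M,t,sc=4,k=None):
    A=proj(n,outline(R,0)@M.T+t);B=proj(n,outline(R+.0065,.04)@M.T+t);C=proj(n,outline(R+.008,.05)@M.T+t);B2=proj(n,outline(R+.008,.04)@M.T+t)
    m=np.zeros((384*sc,512*sc),np.uint8)
    for X,Y in((A,B),(B2,C)):
        for i in range(len(X)):
            j=(i+1)%len(X);cv2.fillConvexPoly(m,cv2.convexHull((np.array([X[i],X[j],Y[i],Y[j]])*sc).astype(np.float32)).astype(np.int32),255)
    cv2.fillPoly(m,[(C*sc).astype(np.int32)],255)
    return cv2.resize(m,(512,384),interpolation=cv2.INTER_AREA).astype(np.float32)/255
def silfit(sim,w,s,R,Rt,p,roi,base,k=.019):
    M0=np.c_[Rt[:,1],np.cross(-Rt[:,2],Rt[:,1]),-Rt[:,2]];g=np.array([R+.004,0,.045]);gw=p-k*Rt[:,2]
    obs=cv2.GaussianBlur(np.clip((cv2.cvtColor(sim,cv2.COLOR_BGR2GRAY).astype(np.float32)-50)/70,0,1),(0,0),1)
    dw=dt(w);Os=[outline(R+.008,.05),outline(R,.05)]
    def MT(v):
        M=M0@Rot.from_euler('xyz',v[3:],degrees=True).as_matrix();return M,gw+M0@(v[:3]/1000)-M@g
    def f(v,full=False):
        M,t=MT(v);m=cv2.GaussianBlur(np.maximum(solid("side",R,M,t),base),(0,0),1)
        a=(np.abs(m-obs)*roi).sum()
        b=np.minimum(np.concatenate([samp(dw,wproj(O@M.T+t,s)) for O in Os]),5).sum()*.25
        return (a,b) if full else a+b+.3*(v**2).sum()
    best=None
    for i,x0 in enumerate(([0]*6,[-1,-5,-3,0,-2,-1],[-1,1,-5,-6,-1,3],[0,-3,-3,4,0,0])):
        S=np.array(x0,float)+np.r_[np.zeros((1,6)),4*np.eye(6)]
        b=minimize(f,x0,method='Nelder-Mead',options=dict(initial_simplex=S,maxfev=500,xatol=.05,fatol=.05))
        print(b.x.round(1),round(b.fun,1),np.round(f(b.x,True),1))
        if best is None or b.fun<best.fun:best=b
    return MT(best.x)
E
cat > sil.py <<'E'
from h import *
s=arm.sense();S=(s["tcp_pos"],s["ee_rot"]);Rt=Rot.from_euler('xyz',S[1],degrees=True).as_matrix()
w,sd=cv2.imread("pics/wrist3.png"),cv2.imread("pics/side3.png")
roi=np.zeros((384,512),np.float32);roi[60:175,320:410]=1;roi[:108,:354]=0;roi[:75,:372]=0
ML,tL=pose([L[0],L[1],0,L[3]],0);base=solid("side",.048,ML,tL)
M,t=silfit(sd,w,S,.041,Rt,S[0],roi,base)
print(t.round(4),"yaw",np.arctan2(M[1,0],M[0,0]).round(3),"tilt",M[2].round(3))
m=np.maximum(solid("side",.041,M,t),base);c,_=cv2.findContours((m>.5).astype(np.uint8),cv2.RETR_LIST,cv2.CHAIN_APPROX_NONE)
a=cv2.drawContours(sd.copy(),c,-1,(0,0,255),1);a[roi==0]=a[roi==0]//2*1;b=w.copy()
for r in(.049,.041):cv2.polylines(b,[(wproj(outline(r,.05)@M.T+t,S)*16).astype(np.int32)],True,(0,0,255),1,cv2.LINE_AA,4)
o=np.zeros((450,800,3),np.uint8);o[:,:400]=cv2.resize(a[55:180,300:411],(400,450));o[:300,400:]=cv2.resize(b,(400,300));cv2.imwrite("pics/sil.png",o)
E
time python3 sil.py
```

```text
[ 3.1  3.9 -4.6  2.8 -1.5 -1.2] 980.5 [691.6 271.6]
[-2.4  1.  -6.2 -4.1 -2.3  2.2] 982.2 [761.7 199.2]
[-1.6  2.1 -5.2 -4.3 -2.4  3.2] 983.9 [767.4 196. ]
[ 2.   2.5 -3.8  3.3 -2.9 -2.4] 977.8 [698.8 263.9]
[ 0.5228 -0.3151  0.1773] yaw 1.233 tilt [0.053 0.052 0.997]
real	0m3.367s
user	0m4.597s
sys	0m0.433s
```

View pics/sil.png

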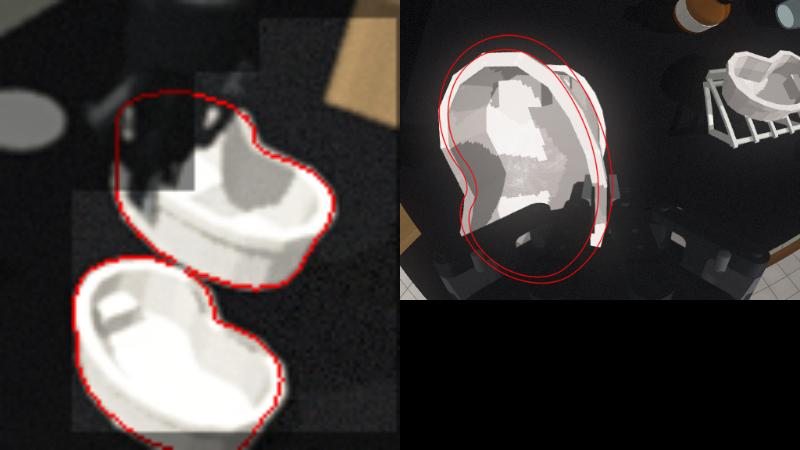

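```bash
sed -i 's/roi\[:75,:372\]=0/roi[:75,:372]=0;roi[:90,388:]=0;roi[:140,394:]=0/' sil.py; sed -i 's/.sum()\*.25/.sum()*.6/;s/maxfev=500/maxfev=900/' h.py; python3 sil.py; python3 -c "
from h import *
st()"
```

```text
[ 2.4  2.9 -3.4  3.6 -2.9 -2.1] 895.8 [244.2 636. ]
[-1.  -4.2 -3.8 -0.8 -2.5 -0.8] 810.4 [389.  409.3]
[-1.3  1.5 -4.8 -5.5 -1.7  3.2] 778.6 [352.6 405. ]
[ 2.3  2.9 -3.2  1.4 -3.2 -1.9] 898.8 [251.3 635.7]
[ 0.5332 -0.3226  0.1774] yaw 1.33 tilt [ 0.031 -0.101  0.994]
t 5.4 q [-33.6  14.9  16.7  91.6   0.2 -16.7] p [ 0.541  -0.2783  0.2094] rpy [179.89   0.33 163.01] F [ 0.17  0.41 -1.83] w 6.7 g 68.0
```

View pics/sil.png

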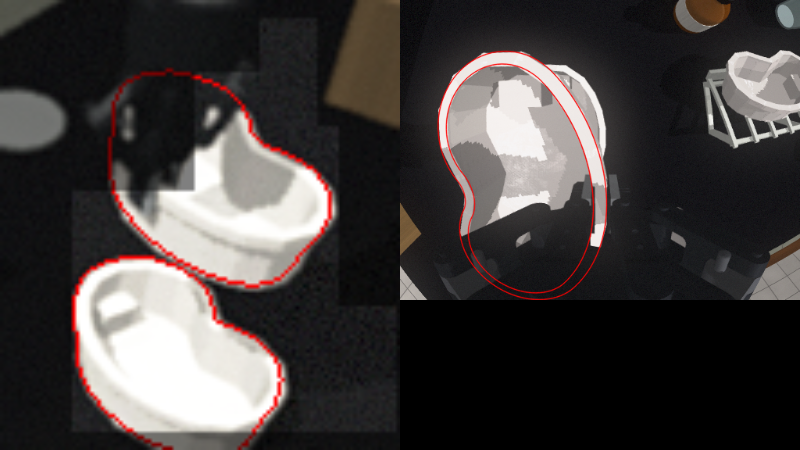

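```bash
cat >> h.py <<'E'
def go(R,z,pitch=.044,off=(0,0)):
    Rt,p=place(R,0,z,off=off);st();return delta(Rt@Rot.from_rotvec([pitch,0,0]).as_matrix(),p)
E
python3 - <<'E'
from h import *
go(.041,.05)
# wrist sanity: project large dish rim in wrist3, report DT vs small rotations of camera
s=arm.sense();d=dt(cv2.imread("pics/wrist3.png"));M,t=pose([L[0],L[1],0,L[3]],0)
P=wproj(outline(.056,.05)@M.T+t,(s["tcp_pos"],s["ee_rot"]))
i=(P[:,0]>195)&(P[:,0]<268)&(P[:,1]<200)&(P[:,1]>60)
best=min((samp(d,(P[i]+[a,b]).astype(np.float32)).clip(0,5).mean(),a,b) for a in range(-14,15) for b in range(-14,15));print(i.sum(),P[i].min(0),P[i].max(0),best)
E
```

```text
t 5.4 q [-33.6  14.9  16.7  91.6   0.2 -16.7] p [ 0.541  -0.2783  0.2094] rpy [179.89   0.33 163.01] F [ 0.17  0.41 -1.83] w 6.7 g 68.0
delta [0.084, -0.341, 13.342, 0.046, 0.006, -0.002]
38 [197.6296  78.6622] [264.5974 198.6865] (np.float32(0.40558183), -1, 3)
```

>>> {"fn": "carry_out", "kwargs": {
  "plan": [
    [0.1,-0.2,2,0.02,0,0,0.3],
    [0.2,-0.34,5,0.044,0,0,0.3],
    [0.22,-0.34,8,0.044,0,0,0.3],
    [0.22,-0.34,10.5,0.044,0,0,0.3],
    [0.22,-0.34,12.3,0.044,0,0,0.3],
    [0.22,-0.34,13,0.044,0,0,0.3],
    [0.22,-0.34,13.3,0.044,0,0,0.3],
    [0.22,-0.34,13.3,0.044,0,0,0.3]
  ]
}}

```text
time_s: 6.4
tcp_pos: [0.5394, -0.2826, 0.0774]
ee_rot: [-177.5, 0.4, 163.0]
wrist_force: [-0.1, -0.3, -1.8]
width: 0.079
grip_force: 68.0
```

```bash
python3 - <<'E'
from h import *
go(.041,.03,off=(0,.0015))
sd=arm.grab_frame("side")[:,:,::-1].copy();cv2.imwrite("pics/side4.png",sd)
# large dish moved? fit L from side
print(fit({"side":dt(sd)},.048,[L[0],L[1],0,L[3]],0,True))
E
```

```text
t 6.4 q [-32.8  15.3   2.2  75.8  -2.3 -15.8] p [ 0.5394 -0.2826  0.0774] rpy [-177.52    0.43  162.97] F [-0.08 -0.3  -1.76] w 6.7 g 68.0
delta [0.142, 0.234, 2.126, 0.001, 0.007, -0.003]
(array([ 0.4983, -0.3284, -0.0123,  0.478 ]), np.float32(1.0646927))
```

>>> {"fn": "carry_out", "kwargs": {
  "plan": [
    [0.05,0.1,0.4,0,0,0,0.3],
    [0.1,0.2,0.8,0,0,0,0.3],
    [0.14,0.23,1.1,0,0,0,0.3],
    [0.14,0.23,1.3,0,0,0,0.3],
    [0.14,0.23,1.4,0,0,0,0.3],
    [0.14,0.23,1.4,0,0,0,0.3]
  ]
}}

```text
time_s: 7.2
tcp_pos: [0.538, -0.2803, 0.0622]
ee_rot: [-177.5, 0.3, 163.0]
wrist_force: [0.1, 1.0, -1.8]
width: 0.083
grip_force: 68.0
```

>>> {"fn": "carry_out", "kwargs": {
  "plan": [
    [0,0,0.15,0,0,0,0.3],
    [0,0,0.3,0,0,0,0.3],
    [0,0,0.3,0,0,0,0.3]
  ]
}}

```text
time_s: 7.58
tcp_pos: [0.5382, -0.2805, 0.0595]
ee_rot: [-177.5, 0.4, 163.0]
wrist_force: [0.6, -0.4, -0.4]
width: 0.078
grip_force: 68.3
```

>>> {"fn": "carry_out", "kwargs": {
  "plan": [
    [0,0,0.15,0,0,0,0.3],
    [0,0,0.2,0,0,0,0.3],
    [0,0,0.2,0,0,0,0.3]
  ]
}}

```text
time_s: 7.95
tcp_pos: [0.5387, -0.2805, 0.0584]
ee_rot: [-177.5, 0.4, 163.0]
wrist_force: [0.2, 2.9, 4.8]
width: 0.081
grip_force: 69.7
```

```bash
python3 - <<'E'
from h import *
st();print(arm.sense()["torque"])
E
```

```text
t 7.95 q [-32.7  15.6   0.4  73.6  -2.3 -15.6] p [ 0.5387 -0.2805  0.0584] rpy [-177.54    0.44  162.98] F [0.18 2.91 4.75] w 6.9 g 69.7
[ 0.5045  0.2708 -0.2128]
```

>>> {"fn": "carry_out", "kwargs": {
  "plan": [
    [0,0,0,0,0,0,1.2],
    [0,0,0,0,0,0,1.8],
    [0,0,0,0,0,0,2.4],
    [0,0,0,0,0,0,2.8],
    [0,0,-1.5,0,0,0,2.8],
    [0,0,-4.5,0,0,0,2.8],
    [0,0,-9,0,0,0,2.8],
    [0,0,-13,0,0,0,2.8]
  ]
}}

```text
time_s: 8.95
tcp_pos: [0.5392, -0.2751, 0.1901]
ee_rot: [-177.5, 0.5, 163.0]
wrist_force: [0.1, -0.6, -0.0]
width: 0.333
grip_force: 0.0
```

```bash
python3 - <<'E'
from h import *
# next: small dish pregrasp
M,t=pose([.5523,-.0195,.0585,-.05],T35);Rt=tool_from_dish(M);g=M@[.038,0,.045]+t;tcp=g+.019*Rt[:,2];pre=tcp-.09*Rt[:,2]
print(tcp,pre);st();delta(Rt,pre)
E
```

```text
[ 0.5685 -0.0203  0.1016] [ 0.5169 -0.0177  0.1753]
t 8.95 q [-32.2  13.5  12.9  88.3  -2.3 -15.2] p [ 0.5392 -0.2751  0.1901] rpy [-177.51    0.46  162.97] F [ 0.08 -0.59 -0.01] w 28.5 g 0.0
delta [9.676, 23.991, 0.358, -0.549, -0.37, 1.292]
```

>>> {"fn": "carry_out", "kwargs": {
  "plan": [
    [1,2.5,-1,-0.06,-0.04,0.13,4],
    [2.5,6,-1,-0.13,-0.09,0.3,4],
    [4,9.7,-1,-0.2,-0.14,0.47,4],
    [5.4,13.3,-1,-0.27,-0.18,0.64,4],
    [6.8,17,-0.7,-0.35,-0.235,0.82,4],
    [8.2,20.3,-0.3,-0.43,-0.29,1.0,4],
    [9.2,22.8,0.1,-0.5,-0.335,1.17,4],
    [9.68,24,0.36,-0.549,-0.37,1.292,4]
  ]
}}

```text
time_s: 9.95
tcp_pos: [0.5162, -0.0165, 0.1739]
ee_rot: [144.9, -0.2, 86.9]
wrist_force: [0.7, 0.8, -0.1]
width: 0.467
grip_force: 0.0
```

```bash
cat > nest.py <<'E'
# silhouette fit of the stack in top/side: L (x,y,yaw), upper dishes 6-dof-ish
from h import *
import sys
i=sys.argv[1]; st()
S=arm.sense()
ims={n:arm.grab_frame(n)[:,:,::-1].copy() for n in("top","side","wrist")}
for n in ims: cv2.imwrite(f"pics/{n}{i}.png",ims[n])
D={n:dt(ims[n]) for n in("top","side")}
print("L ",[x.round(4) for x in fit({"side":D["side"]},.048,[*L[:2],0,L[3]],0,True)])
for sel in(("top",),("side",),("top","side")):
    v,c=fit({n:D[n] for n in sel},.041,[L[0],L[1],.03,L[3]],0,len(sel)==1);print("M",sel,v.round(4),c.round(2))
# ROI brightness around L in both to see occlusion
for n in("top","side"):
    M,t=pose([*L[:2],.03,L[3]],0);p=proj(n,outline(.045,.05)@M.T+t);g=cv2.cvtColor(ims[n],cv2.COLOR_BGR2GRAY);print(n,"rim brightness",samp(g.astype(np.float32),p)[::8].astype(int))
E
python3 nest.py 5
```

```text
t 9.95 q [-12.8 -38.4 -41.3  52.3   5.7  82.2] p [ 0.5162 -0.0165  0.1739] rpy [144.88  -0.15  86.89] F [ 0.7   0.83 -0.07] w 39.9 g 0.0
L  [array([ 0.517 , -0.3553, -0.0022,  0.5688]), np.float32(1.1535)]
M ('top',) [ 0.5207 -0.3089  0.03    1.356 ] 0.76
M ('side',) [ 0.7353 -0.9446  0.5462  3.5169] 1.06
M ('top', 'side') [ 0.5139 -0.2986  0.072   1.4449] 1.77
top rim brightness [240 240 239 240 244 243 244 238 228 218 226 243 241 242 242 240 206 194
 239 244]
side rim brightness [255 217 105 113  74  98  93 106  71  95  97  97  98 103 105 105  70  90
 183 236]
```

```bash
cat >> h.py <<'E'
def scan(im,curves,v0,tilt=0,z=None,rng=(.024,.024,.24),n=13,name="top",roi=None):
    """gradient-magnitude matching, grid then polish: curves=list of (R,z) outlines"""
    g=cv2.GaussianBlur(cv2.cvtColor(im,cv2.COLOR_BGR2GRAY).astype(np.float32),(0,0),.8)
    gx=cv2.Sobel(g,cv2.CV_32F,1,0)/8;gy=cv2.Sobel(g,cv2.CV_32F,0,1)/8
    O=[outline(*c) for c in curves]
    def f(v):
        M,t=pose([v[0],v[1],z,v[2]],tilt);r=0
        for o,sg in zip(O,(1,-1,1,-1)):
            p=proj(name,o@M.T+t);d=np.roll(p,-1,0)-np.roll(p,1,0);d/=np.linalg.norm(d,axis=1)[:,None]+1e-9;nn=np.c_[-d[:,1],d[:,0]]
            c=p.mean(0);nn*=1
            r+=np.minimum(np.abs(samp(gx,p)*nn[:,0]+samp(gy,p)*nn[:,1]),25).mean()
        return -r
    c=[(f((x,y,w)),x,y,w) for x in v0[0]+np.linspace(-rng[0],rng[0],n) for y in v0[1]+np.linspace(-rng[1],rng[1],n) for w in v0[2]+np.linspace(-rng[2],rng[2],n)]
    c.sort();out=[]
    for a in c[:6]:
        b=minimize(f,a[1:],method='Nelder-Mead',options=dict(initial_simplex=np.array(a[1:])+np.r_[np.zeros((1,3)),np.diag([.003,.003,.03])]));out.append((b.fun,*b.x))
    out.sort();print(curves[0],np.round(out[0],4),np.round(out[1],4),np.round(out[-1],4));return out[0]
E
cat > sc.py <<'E'
from h import *
import sys
for i in sys.argv[1:]:
    im=cv2.imread(f"pics/top{i}.png");v=[L[0],L[1],L[3]]
    print(i);scan(im,[(.056,.05)],v,z=0)
    if i!="0":
        for z in(.03,.04):scan(im,[(.049,.05),(.041,.05)],v,z=z)
    else:scan(im,[(.056,.05),(.048,.05)],v,z=0)
E
time python3 sc.py 0 5
```

```text
0
(0.056, 0.05) [-25.       0.527   -0.3244   1.2766] [-25.       0.5275  -0.3229   1.3216] [-25.       0.531   -0.3244   1.2366]
(0.056, 0.05) [-37.3944   0.5246  -0.3239   1.3467] [-37.3937   0.5246  -0.3239   1.3458] [-36.2838   0.5314  -0.3262   1.1796]
5
(0.056, 0.05) [-25.       0.527   -0.3244   1.2766] [-25.       0.5293  -0.3234   1.2899] [-25.       0.5315  -0.3229   1.2816]
(0.049, 0.05) [-32.3222   0.5232  -0.3282   1.2779] [-32.3194   0.5231  -0.3282   1.2778] [-32.308    0.5232  -0.3282   1.2788]
(0.049, 0.05) [-31.9763   0.5214  -0.325    1.2806] [-31.9731   0.5213  -0.325    1.2806] [-31.8606   0.522   -0.3251   1.2673]
real	0m1.899s
user	0m2.454s
sys	0m0.040s
```

```bash
sed -i 's/gy,p)\*nn\[:,1\]),25)/gy,p)*nn[:,1]),90)/' h.py; python3 sc.py 0 5
```

```text
0
(0.056, 0.05) [-46.8779   0.5285  -0.3244   1.2733] [-46.8641   0.5284  -0.3243   1.2733] [-46.8441   0.5285  -0.3244   1.2741]
(0.056, 0.05) [-54.8638   0.5282  -0.324    1.277 ] [-54.8619   0.5282  -0.324    1.2776] [-54.6719   0.5273  -0.3244   1.2971]
5
(0.056, 0.05) [-46.6457   0.53    -0.3241   1.2669] [-46.6408   0.5301  -0.3241   1.2644] [-46.6292   0.53    -0.3242   1.266 ]
(0.049, 0.05) [-41.7627   0.5287  -0.3302   1.2851] [-41.7591   0.5288  -0.3302   1.2854] [-41.6083   0.5256  -0.3306   1.2722]
(0.049, 0.05) [-41.6895   0.5276  -0.3271   1.2884] [-41.6881   0.5273  -0.3271   1.2892] [-41.2887   0.5237  -0.3276   1.2721]
```

```bash
python3 - <<'E'
from h import *
s=arm.sense();S=(s["tcp_pos"],s["ee_rot"])
M,t=pose([.5287,-.33,.03,1.285],0);print(wproj(outline(.049,.05)@M.T+t,S)[::20].round(0).tolist())
Mq,tq=pose([.5523,-.0195,.0585,-.05],T35);print(wproj(outline(.042,.05)@Mq.T+tq,S)[::20].round(0).tolist())
# a move left: TCP to (.35,.35,.30) tool down-ish: delta
Rt=Rot.from_euler('xyz',s["ee_rot"],degrees=True).as_matrix();delta(Rt,np.array([.42,.38,.28]))
E
```

```text
[[279.0, 387.0], [239.0, 391.0], [186.0, 418.0], [180.0, 446.0], [222.0, 435.0], [229.0, 431.0], [235.0, 430.0], [272.0, 413.0]]
[[234.0, 283.0], [266.0, 201.0], [230.0, 107.0], [147.0, 104.0], [146.0, 183.0], [155.0, 203.0], [150.0, 221.0], [167.0, 286.0]]
delta [39.139, -3.119, -15.349, 0.0, 0.0, 0.0]
```

```bash
python3 - <<'E'
from h import *
im={n:cv2.imread(f"pics/{n}0.png") for n in("top","side")}
for z in(.056,.0585,.061):
  for n in im: scan(im[n],[(.042,.05),(.034,.05)],[.5523,-.0195,-.06],T35,z,name=n,rng=(.015,.015,.2),n=9)
for n in im: scan(im[n],[(.049,.05),(.041,.05)],[.537,.3237,-.11],T35,.062,name=n,rng=(.015,.015,.2),n=9)
s=arm.sense();S=(s["tcp_pos"],s["ee_rot"]);w=cv2.imread("pics/wrist5.png")
M,t=pose([.5523,-.0195,.0585,-.05],T35);Rt=tool_from_dish(M);g=M@[.038,0,.045]+t
import h
h.REG=np.array([10,10,10,3000,3000,20.])
fitheld(w,S,None,.034,Rt,g+.019*Rt[:,2])
E
```

```text
(0.042, 0.05) [-47.4707   0.5519  -0.0193  -0.1051] [-47.4619   0.5518  -0.0195  -0.1085] [-47.4537   0.5518  -0.0194  -0.1056]
(0.042, 0.05) [-53.7548   0.5477  -0.0252  -0.055 ] [-53.7276   0.5476  -0.025   -0.0519] [-53.3815   0.5454  -0.0169  -0.0996]
(0.042, 0.05) [-47.5592   0.5516  -0.0191  -0.1071] [-47.5513   0.5515  -0.0191  -0.1052] [-47.428    0.5518  -0.0209  -0.1338]
(0.042, 0.05) [-53.6973   0.5462  -0.0232  -0.0507] [-53.6505   0.5457  -0.0213  -0.0603] [-52.9882   0.5446  -0.0193  -0.0829]
(0.042, 0.05) [-47.6481   0.5512  -0.0191  -0.1066] [-47.6432   0.5513  -0.019   -0.1078] [-47.4737   0.5518  -0.0208  -0.126 ]
(0.042, 0.05) [-53.722    0.5454  -0.0212  -0.0463] [-53.7094   0.5454  -0.0213  -0.0465] [-52.0157   0.5516  -0.0194  -0.1131]
(0.049, 0.05) [-47.3139   0.5338   0.3244  -0.1337] [-47.3065   0.5338   0.3243  -0.1336] [-47.0183   0.5337   0.3222  -0.1708]
(0.049, 0.05) [-58.6861   0.5364   0.3226  -0.1286] [-58.6829   0.5363   0.3223  -0.135 ] [-52.474    0.5298   0.3174  -0.093 ]
fit mm/deg [ 6.5 -4.7 -2.1 -0.  -0.  -3.1] res 1.69
```

```bash
cat >> h.py <<'E'
SD=np.array([.551,-.022,.0585,-.10])
def sg(back=0):
    M,t=pose(SD,T35);Rt=tool_from_dish(M);g=M@[.038,0,.045]+t;st();return delta(Rt,g+(.019-back)*Rt[:,2])
E
python3 - <<'E'
from h import *
sg()
E
```

```text
t 10.1 q [-12.8 -38.2 -41.3  52.5   5.8  81.5] p [ 0.5154 -0.0162  0.1722] rpy [145.16   0.05  87.39] F [-0.42  0.25 -0.77] w 39.9 g 0.0
delta [-0.495, 0.238, 8.769, -0.003, -0.03, 0.045]
```

>>> {"fn": "carry_out", "kwargs": {
  "plan": [
    [-0.2,0.1,2,0,-0.015,0.02,4],
    [-0.4,0.2,4.5,0,-0.03,0.045,4],
    [-0.5,0.24,6.5,0,-0.03,0.045,3.6],
    [-0.5,0.24,8,0,-0.03,0.045,3.6],
    [-0.5,0.24,8.7,0,-0.03,0.045,3.6],
    [-0.5,0.24,8.8,0,-0.03,0.045,3.6],
    [-0.5,0.24,8.8,0,-0.03,0.045,3.6]
  ]
}}

```text
time_s: 10.98
tcp_pos: [0.5692, -0.0255, 0.103]
ee_rot: [145.0, -0.1, 84.0]
wrist_force: [-0.4, -0.2, 0.8]
width: 0.424
grip_force: 0.0
```

```bash
python3 - <<'E'
import h;from h import *
sg()
s=arm.sense();S=(s["tcp_pos"],s["ee_rot"]);w=arm.grab_frame("wrist")[:,:,::-1].copy();cv2.imwrite("pics/w6.png",w)
M,t=pose(SD,T35);Rt=tool_from_dish(M);g=M@[.038,0,.045]+t
# fit relative to the nominal dish, then grip-plane offsets
for r in([10,10,10,3000,3000,20.],[10,10,300,3000,3000,20]):
    h.REG=np.array(r,float);fitheld(w,S,None,.034,Rt,g+.019*Rt[:,2])
# same for the middle dish grasp picture as a check of the method
# brightness profile across the fingers' gap, row 240
G=cv2.cvtColor(w,cv2.COLOR_BGR2GRAY)
for r in(240,255,270): print(r,G[r,190:330:6].tolist())
G=cv2.cvtColor(cv2.imread("pics/w1.png"),cv2.COLOR_BGR2GRAY)
for r in(240,255,270): print(r,G[r,190:330:6].tolist())
E
```

```text
t 10.97 q [-10.9 -26.3 -42.3  39.1   2.9  86. ] p [ 0.5692 -0.0255  0.103 ] rpy [145.05  -0.07  84.04] F [-0.43 -0.19  0.82] w 36.2 g 0.0
delta [0.166, -0.266, -0.011, -0.001, 0.001, -0.004]
fit mm/deg [ 4.7 -1.3 -2.5  0.  -0.  -1.8] res 2.39
fit mm/deg [ 4.7 -1.6 -2.2  0.  -0.  -2. ] res 2.38
240 [114, 66, 136, 142, 60, 64, 180, 179, 182, 183, 150, 239, 240, 240, 237, 236, 61, 55, 55, 138, 139, 51, 45, 36]
255 [66, 73, 172, 79, 61, 60, 179, 179, 182, 123, 119, 237, 236, 187, 235, 236, 56, 52, 51, 58, 181, 103, 47, 45]
270 [60, 54, 56, 59, 53, 54, 179, 178, 120, 121, 128, 236, 243, 176, 216, 209, 145, 51, 50, 52, 46, 47, 45, 44]
240 [178, 138, 65, 139, 141, 64, 60, 180, 180, 181, 174, 244, 244, 236, 55, 50, 47, 47, 138, 135, 45, 38, 30, 30]
255 [79, 67, 60, 170, 178, 58, 59, 178, 177, 157, 117, 235, 234, 231, 53, 53, 43, 40, 87, 189, 46, 45, 42, 173]
270 [58, 56, 52, 55, 56, 56, 54, 178, 178, 117, 115, 234, 179, 130, 48, 47, 45, 39, 37, 46, 47, 42, 42, 41]
```

>>> {"fn": "carry_out", "kwargs": {
  "plan": [
    [0,0.2,0,0,0,-0.02,2.5],
    [0,0.2,0,0,0,-0.02,1],
    [0,0.2,0,0,0,-0.02,0.3],
    [0,0.2,0,0,0,-0.02,0.3],
    [0,0.2,0,0,0,-0.02,0.3],
    [0,0.2,0,0,0,-0.02,0.3]
  ],
  "squeeze": 90
}}

```text
time_s: 11.78
tcp_pos: [0.5701, -0.0249, 0.1043]
ee_rot: [145.1, 0.5, 85.0]
wrist_force: [-6.6, 2.5, 8.5]
width: 0.079
grip_force: 87.0
```

>>> {"fn": "carry_out", "kwargs": {
  "plan": [
    [0,1.3,-1.5,0,0,-0.02,0.3],
    [0,3.2,-4.1,0,0,-0.02,0.3],
    [0,5.5,-7.4,0,0,-0.02,0.3],
    [0,8.0,-11,0,0,-0.02,0.3],
    [0,9,-12.5,0,0,-0.02,0.3],
    [0,9,-12.5,0,0,-0.02,0.3]
  ]
}}

```text
time_s: 12.52
tcp_pos: [0.5732, -0.024, 0.2583]
ee_rot: [145.0, 1.2, 85.9]
wrist_force: [-0.5, 0.0, -1.7]
width: 0.075
grip_force: 86.5
```

```bash
python3 - <<'E'
from h import *
go(.034,.23)
E
```

```text
t 12.53 q [-10.6 -27.7 -25.5  57.3   2.7  83.9] p [ 0.5732 -0.024   0.2583] rpy [145.02   1.23  85.92] F [-0.49  0.   -1.68] w 6.4 g 86.5
delta [-26.574, -1.796, -0.273, 0.537, 0.4, -1.308]
```

>>> {"fn": "carry_out", "kwargs": {
  "plan": [
    [-1.5,-0.1,-0.5,0.03,0.02,-0.08,0.3],
    [-4.5,-0.3,-1,0.1,0.07,-0.23,0.3],
    [-8,-0.5,-1,0.17,0.12,-0.4,0.3],
    [-12,-0.8,-1,0.24,0.18,-0.58,0.3],
    [-16,-1.1,-1,0.32,0.24,-0.77,0.3],
    [-20,-1.35,-0.8,0.4,0.3,-0.96,0.3],
    [-23.5,-1.6,-0.5,0.47,0.35,-1.14,0.3],
    [-26.5,-1.8,-0.27,0.537,0.4,-1.308,0.3]
  ]
}}

```text
time_s: 13.52
tcp_pos: [0.5363, -0.2884, 0.2506]
ee_rot: [-179.2, 0.8, 159.1]
wrist_force: [0.8, 0.8, -1.1]
width: 0.069
grip_force: 86.5
```

>>> {"fn": "carry_out", "kwargs": {
  "plan": [
    [0,0,0,0,0,0,0.3]
  ]
}}

```text
time_s: 13.65
tcp_pos: [0.537, -0.2878, 0.2491]
ee_rot: [-179.4, 0.8, 158.8]
wrist_force: [0.3, 0.3, -2.2]
width: 0.073
grip_force: 86.4
```

```bash
cat > sil2.py <<'E'
from h import *
go(.034,.23)
s=arm.sense()
ims={n:arm.grab_frame(n)[:,:,::-1].copy() for n in("top","side","wrist")}
for n in ims: cv2.imwrite(f"pics/{n}7.png",ims[n])
v=[L[0],L[1],L[3]]
G={n:cv2.cvtColor(ims[n],cv2.COLOR_BGR2GRAY).astype(np.float32) for n in ims}
for n in("top","side"):
    M,t=pose([*L[:2],.03,L[3]],0);print(n,samp(G[n],proj(n,outline(.045,.05)@M.T+t))[::8].astype(int))
scan(ims["side"],[(.056,.05)],v,z=0,name="side")
for z in(.025,.03,.035,.04,.045): scan(ims["side"],[(.049,.05),(.041,.05)],v,z=z,name="side",rng=(.015,.015,.15),n=9)
E
python3 sil2.py
```

```text
t 13.65 q [-34.3  15.1  21.5  95.5  -0.4 -13. ] p [ 0.537  -0.2878  0.2491] rpy [-179.37    0.79  158.76] F [ 0.27  0.27 -2.21] w 6.2 g 86.4
delta [-0.109, 0.004, -0.685, 0.032, 0.012, -0.077]
top [ 59 110 238 240 159 121 133 135 134 133 133 133 133 133 133 132 133 126
  90  68]
side [255 255 253 253 255 255 255 254 246 194 222 236 248 254 255 255 231 174
 192 242]
(0.056, 0.05) [-49.6722   0.5405  -0.3483   1.2741] [-49.6719   0.5406  -0.3482   1.2743] [-49.6524   0.5405  -0.3484   1.2733]
(0.049, 0.05) [-65.2964   0.5288  -0.3332   1.2848] [-65.2934   0.5288  -0.3332   1.2833] [-65.1577   0.5292  -0.3329   1.2922]
(0.049, 0.05) [-65.7736   0.526   -0.3277   1.2879] [-65.7582   0.5264  -0.3279   1.2824] [-65.7204   0.5261  -0.3277   1.2841]
(0.049, 0.05) [-66.1802   0.5236  -0.3221   1.2809] [-66.1561   0.5238  -0.3224   1.2792] [-66.1086   0.5238  -0.3224   1.2786]
(0.049, 0.05) [-66.3601   0.5211  -0.3171   1.2826] [-66.3474   0.5213  -0.3169   1.2772] [-66.3144   0.5214  -0.3171   1.2744]
(0.049, 0.05) [-66.4994   0.5183  -0.3115   1.2807] [-66.4886   0.518   -0.3112   1.2848] [-66.4483   0.5181  -0.3115   1.2786]
```

```bash
cat > f8.py <<'E'
import h;from h import *
s=arm.sense();S=(s["tcp_pos"],s["ee_rot"]);Rt=Rot.from_euler('xyz',S[1],degrees=True).as_matrix()
w,sd=cv2.imread("pics/wrist7.png"),cv2.imread("pics/side7.png")
for reg in([10,10,10,20,20,20],[10,10,10,200,20,20],[10,10,10,3000,20,20]):
    h.REG=np.array(reg,float)
    for x in(None,sd): fitheld(w,S,x,.034,Rt,S[0],tag="q")
m=np.array([.5275,-.3288])
M0=np.c_[Rt[:,1],np.cross(-Rt[:,2],Rt[:,1]),-Rt[:,2]]
roi=np.zeros((384,512),np.float32);roi[:160,330:480]=1
G=cv2.cvtColor(sd,cv2.COLOR_BGR2GRAY)
P=proj("side",outline(.042,.05)@M0.T+S[0]-.019*Rt[:,2]-M0@[.038,0,.045]);print(P.min(0),P.max(0))
x0,y0=(P.min(0)-4).astype(int)
print(cv2.resize(G[y0:y0+64,x0:x0+84],(42,32),interpolation=cv2.INTER_AREA)//26)
E
python3 -c "import numpy" ; sed -i '1i import numpy as _n,sys;_n.set_printoptions(linewidth=200,threshold=sys.maxsize)' f8.py; python3 f8.py
```

```text
fit mm/deg [-0.6  2.2 -1.6 -1.9 -3.4  1. ] res 2.36
fit mm/deg [-1.5  8.6 -6.3 -8.8 -0.4  5.8] res 2.1
fit mm/deg [-0.5  0.7 -1.  -0.3 -3.7 -0.2] res 2.35
fit mm/deg [-1.4  6.9 -7.3 -7.2  0.2  4.6] res 2.1
fit mm/deg [-0.5  0.6 -1.3 -0.  -3.7 -0.3] res 2.36
fit mm/deg [-0.5  1.  -0.9 -0.  -4.2 -0. ] res 2.17
[340.3411  61.9806] [396.3643 103.6316]
[[1 1 2 2 1 1 1 1 1 1 1 1 1 1 1 1 1 1 1 2 2 1 1 0 1 1 1 1 0 1 1 5 5 5 5 5 5 5 5 6 6 7]
 [0 1 3 3 1 1 1 1 1 1 1 1 1 1 1 1 1 1 2 2 1 1 1 1 1 1 1 1 1 0 2 5 5 5 5 5 5 5 5 5 5 5]
 [1 3 4 2 1 1 1 1 1 1 1 1 1 1 1 1 1 2 2 1 1 1 1 1 1 1 1 1 1 1 3 5 5 5 5 5 5 5 5 5 5 5]
 [4 5 4 1 1 1 1 1 1 1 1 1 1 1 1 1 1 2 2 1 1 1 1 1 1 1 1 1 1 1 4 5 5 5 5 5 5 5 5 5 5 5]
 [5 4 2 1 1 1 1 1 1 1 1 1 1 1 1 1 1 1 1 1 1 1 1 1 1 1 1 1 1 2 5 5 5 5 5 5 5 5 5 5 5 5]
 [3 2 2 1 1 1 1 1 1 1 1 1 1 1 1 1 1 1 1 1 1 1 1 1 1 1 1 1 1 3 5 5 5 5 5 5 5 5 5 5 5 5]
 [2 2 1 1 1 1 1 1 1 1 1 1 1 1 2 5 2 1 1 1 1 1 1 1 1 1 1 1 1 4 5 5 5 5 5 5 5 5 5 5 5 5]
 [1 3 2 2 1 1 1 1 1 1 1 1 1 1 5 8 2 1 1 1 1 1 1 1 1 1 1 0 2 5 5 5 5 5 5 5 5 5 5 5 5 5]
 [1 2 5 6 1 1 1 1 1 1 1 1 1 2 6 3 1 3 4 1 0 1 1 1 1 1 
[... 1334 characters left out ...]
 1]
 [1 1 1 1 5 8 8 8 8 8 8 8 7 7 8 8 8 9 9 9 9 9 9 9 9 9 9 9 8 4 1 1 1 1 1 1 1 1 1 1 1 1]
 [1 1 1 1 1 5 8 8 8 8 8 8 8 8 6 6 7 8 8 8 8 8 9 9 8 8 7 7 5 1 1 1 1 1 1 1 1 1 1 1 1 1]
 [1 1 1 1 1 1 6 8 8 8 8 8 8 8 8 8 7 6 7 7 7 8 8 7 6 6 6 4 1 1 1 1 1 1 1 1 1 1 1 1 1 1]
 [1 1 1 1 1 1 2 6 8 8 8 8 8 8 8 8 8 8 7 6 6 6 6 6 6 6 5 2 1 1 1 1 1 1 1 1 1 1 1 1 1 1]
 [1 1 1 1 1 1 1 1 4 7 8 8 8 8 8 8 8 8 8 7 7 7 6 6 5 6 3 1 1 1 1 1 1 1 1 1 1 1 1 1 1 0]
 [1 1 1 1 1 1 1 1 1 2 5 7 8 8 8 8 8 8 8 7 8 7 6 5 6 5 2 1 1 1 1 1 1 1 1 1 1 1 1 1 0 0]
 [1 1 1 1 1 1 1 1 1 1 1 2 5 8 8 8 8 8 7 7 7 7 6 6 6 4 1 1 1 1 1 1 1 1 1 1 1 1 1 1 1 1]
 [1 1 1 1 1 1 1 1 1 1 1 1 1 4 5 6 8 8 8 8 7 6 6 6 4 1 1 1 1 1 1 1 1 1 1 1 1 1 1 1 1 1]]
```

```bash
cat >> h.py <<'E'
L=np.array([.5275,-.329,0,1.284])
E
python3 - <<'E'
from h import *
go(.034,.08,.064,(0,-.0008))
E
```

```text
t 13.8 q [-34.2  14.7  21.4  95.6  -0.4 -13. ] p [ 0.5369 -0.2862  0.2528] rpy [-179.36    1.09  158.8 ] F [-0.31  1.21 -1.99] w 6.5 g 86.5
delta [-0.154, -0.38, 14.695, 0.052, 0.016, -0.084]
```

>>> {"fn": "carry_out", "kwargs": {
  "plan": [
    [0,-0.2,2,0.02,0.008,-0.04,0.3],
    [-0.1,-0.38,5,0.052,0.016,-0.084,0.3],
    [-0.15,-0.38,8,0.052,0.016,-0.084,0.3],
    [-0.15,-0.38,11,0.052,0.016,-0.084,0.3],
    [-0.15,-0.38,13.3,0.052,0.016,-0.084,0.3],
    [-0.15,-0.38,14.3,0.052,0.016,-0.084,0.3],
    [-0.15,-0.38,14.6,0.052,0.016,-0.084,0.3],
    [-0.15,-0.38,14.6,0.052,0.016,-0.084,0.3]
  ]
}}

```text
time_s: 14.8
tcp_pos: [0.5403, -0.2943, 0.1099]
ee_rot: [-176.2, 0.3, 163.6]
wrist_force: [0.2, -0.5, -0.8]
width: 0.074
grip_force: 86.5
```

```bash
python3 - <<'E'
from h import *
go(.034,.06,.064,(0,-.0008))
E
```

```text
t 14.8 q [-33.   15.3   5.9  79.2  -3.6 -16.6] p [ 0.5403 -0.2943  0.1099] rpy [-176.2     0.25  163.63] F [ 0.18 -0.45 -0.84] w 6.3 g 86.5
delta [0.181, 0.271, 2.375, -0.002, 0.004, 0.001]
```

>>> {"fn": "carry_out", "kwargs": {
  "plan": [
    [0.05,0.1,0.4,0,0,0,0.3],
    [0.12,0.2,0.9,0,0,0,0.3],
    [0.18,0.27,1.3,0,0,0,0.3],
    [0.18,0.27,1.6,0,0,0,0.3],
    [0.18,0.27,1.8,0,0,0,0.3],
    [0.18,0.27,1.8,0,0,0,0.3]
  ]
}}

```text
time_s: 15.55
tcp_pos: [0.5383, -0.2915, 0.0896]
ee_rot: [-176.3, 0.1, 163.6]
wrist_force: [0.2, 0.5, -1.5]
width: 0.075
grip_force: 86.4
```

>>> {"fn": "carry_out", "kwargs": {
  "plan": [
    [0,0,0.15,0,0,0,0.3],
    [0,0,0.3,0,0,0,0.3],
    [0,0,0.3,0,0,0,0.3]
  ]
}}

```text
time_s: 15.92
tcp_pos: [0.5387, -0.2916, 0.0888]
ee_rot: [-176.3, 0.2, 163.7]
wrist_force: [-1.8, 4.9, 5.2]
width: 0.072
grip_force: 87.8
```

>>> {"fn": "carry_out", "kwargs": {
  "plan": [
    [0,0,0,0,0,0,1.2],
    [0,0,0,0,0,0,1.8],
    [0,0,0,0,0,0,2.4],
    [0,0,0,0,0,0,2.8],
    [0,0,-1.5,0,0,0,2.8],
    [0,0,-4.5,0,0,0,2.8],
    [0,0,-9,0,0,0,2.8],
    [0,0,-14,0,0,0,2.8]
  ]
}}

```text
time_s: 16.92
tcp_pos: [0.5406, -0.2833, 0.2291]
ee_rot: [-176.2, 0.1, 163.6]
wrist_force: [1.0, -0.4, -0.3]
width: 0.328
grip_force: 0.0
```

```bash
python3 - <<'E'
from h import *
st();ims={n:arm.grab_frame(n)[:,:,::-1].copy() for n in("top","side","wrist")}
for n in ims: cv2.imwrite(f"pics/{n}8.png",ims[n])
v=[L[0],L[1],L[3]];k=dict(rng=(.015,.015,.15),n=9)
for z in(.05,.055,.06,.065,.07): scan(ims["side"],[(.042,.05),(.034,.05)],v,z=z,name="side",**k)
G=cv2.cvtColor(ims["top"],cv2.COLOR_BGR2GRAY).astype(np.float32);M,t=pose([*L[:2],.06,L[3]],0);print(samp(G,proj("top",outline(.038,.05)@M.T+t))[::8].astype(int))
# target to clear top view: back over small stand
s=arm.sense();R=Rot.from_euler('xyz',s["ee_rot"],degrees=True).as_matrix();delta(R,np.array([.45,.02,.28]))
E
```

```text
t 16.93 q [-32.1  14.7  18.7  92.8  -3.6 -15.7] p [ 0.5406 -0.2833  0.2291] rpy [-176.22    0.14  163.63] F [ 1.04 -0.38 -0.33] w 28.0 g 0.0
(0.042, 0.05) [-63.3646   0.529   -0.3432   1.3047] [-63.356    0.5287  -0.3433   1.3067] [-63.3427   0.5292  -0.3433   1.3046]
(0.042, 0.05) [-63.6213   0.5261  -0.3377   1.3104] [-63.6151   0.5262  -0.3374   1.3075] [-63.5725   0.5262  -0.3375   1.3027]
(0.042, 0.05) [-63.8762   0.5232  -0.332    1.304 ] [-63.8592   0.5239  -0.3318   1.3143] [-63.8114   0.5238  -0.3319   1.3092]
(0.042, 0.05) [-64.2164   0.5215  -0.3256   1.3138] [-64.1937   0.5214  -0.3257   1.3176] [-64.1636   0.5215  -0.326    1.3117]
(0.042, 0.05) [-64.5299   0.5186  -0.3203   1.3112] [-64.5248   0.5186  -0.3201   1.3112] [-64.4741   0.5185  -0.3201   1.3134]
[108 102 109 126 133 133 132 132 132 131 131 131 130 130 130 131 130 129
 133 120]
delta [17.445, 26.22, -6.695, 0.0, 0.0, 0.0]
```

Clear the top view and check from both cameras, with tilt free.

>>> {"fn": "carry_out", "kwargs": {
  "plan": [
    [2,3,-3,0,0,0,2.8],
    [6,9,-6,0,0,0,2.8],
    [10,15,-6.7,0,0,0,2.8],
    [14,21,-6.7,0,0,0,2.8],
    [17.4,26.2,-6.7,0,0,0,2.8],
    [17.4,26.2,-6.7,0,0,0,2.8],
    [17.4,26.2,-6.7,0,0,0,2.8]
  ]
}}

```text
time_s: 17.95
tcp_pos: [0.4476, 0.0226, 0.276]
ee_rot: [-176.2, 0.1, 163.9]
wrist_force: [0.0, -0.4, 0.5]
width: 0.326
grip_force: 0.0
```

```bash
cat > fin.py <<'E'
from h import *
st();top=arm.grab_frame("top")[:,:,::-1].copy();cv2.imwrite("pics/top9.png",top);side=cv2.imread("pics/side8.png")
v=[L[0],L[1],L[3]];k=dict(rng=(.015,.015,.15),n=9)
G=cv2.cvtColor(top,cv2.COLOR_BGR2GRAY).astype(np.float32);M,t=pose([*L[:2],.06,L[3]],0);print(samp(G,proj("top",outline(.038,.05)@M.T+t))[::8].astype(int))
scan(top,[(.056,.05)],v,z=0,**k)
for z in(.05,.055,.06,.065): scan(top,[(.042,.05),(.034,.05)],v,z=z,**k)
scan(top,[(.049,.05)],v,z=.03,**k)
# 6-dof fit of the small dish's rim in both pictures
g={}
for n,i in(("top",top),("side",side)):
    a=cv2.GaussianBlur(cv2.cvtColor(i,cv2.COLOR_BGR2GRAY).astype(np.float32),(0,0),.8);g[n]=(cv2.Sobel(a,cv2.CV_32F,1,0)/8,cv2.Sobel(a,cv2.CV_32F,0,1)/8)
def run(R,z0):
    O=[outline(R+.008,.05),outline(R,.05)]
    def f(u):
        Mx=Rot.from_euler('ZYX',[u[3],u[4],u[5]]).as_matrix();r=0
        for n in g:
            for o in O:
                p=proj(n,o@Mx.T+u[:3]);d=np.roll(p,-1,0)-np.roll(p,1,0);d/=np.linalg.norm(d,axis=1)[:,None]+1e-9
                r+=np.minimum(np.abs(-samp(g[n][0],p)*d[:,1]+samp(g[n][1],p)*d[:,0]),90).mean()
        return -r
    out=[]
    for s in range(8):
        x0=np.array([*L[:2],z0,L[3],0,0])+np.random.default_rng(s).uniform(-1,1,6)*[.004,.004,.004,.04,.05,.05]
        b=minimize(f,x0,method='Nelder-Mead',options=dict(initial_simplex=x0+np.r_[np.zeros((1,6)),np.diag([.004,.004,.004,.05,.05,.05])],maxfev=900));out.append((b.fun,*b.x))
    out.sort();print(R,np.round(out[0],4),np.round(out[1],4))
run(.034,.06);run(.041,.03);run(.048,0)
E
python3 fin.py
```

```text
t 17.95 q [-3.1 -6.5  1.7 99.  -3.7 13.1] p [0.4476 0.0226 0.276 ] rpy [-176.22    0.09  163.87] F [ 0.03 -0.43  0.47] w 27.9 g 0.0
[246 243 240 238 241 237 245 245 232 201 200 230 236 244 244 240 156 132
 176 241]
(0.056, 0.05) [-35.5922   0.5328  -0.3304   1.2991] [-35.5788   0.5326  -0.3303   1.3001] [-32.7279   0.5285  -0.3216   1.2704]
(0.042, 0.05) [-42.4152   0.5257  -0.337    1.2935] [-42.411    0.5257  -0.337    1.2938] [-41.5057   0.5279  -0.3324   1.1909]
(0.042, 0.05) [-42.2347   0.5258  -0.3354   1.2941] [-42.2236   0.5248  -0.3354   1.2934] [-41.6264   0.528   -0.3294   1.2271]
(0.042, 0.05) [-42.065    0.5276  -0.3281   1.2261] [-42.0605   0.5252  -0.3339   1.2944] [-41.7472   0.5267  -0.3294   1.189 ]
(0.042, 0.05) [-42.3852   0.527   -0.3267   1.2198] [-42.3753   0.5271  -0.3269   1.2144] [-41.8665   0.5242  -0.3324   1.2966]
(0.049, 0.05) [-35.0141   0.5297  -0.3289   1.2989] [-35.0123   0.5296  -0.3289   1.3006] [-34.9989   0.5296  -0.3289   1.3001]
0.034 [-117.9083    0.5246   -0.3175    0.0785    1.2776   -0.3826    0.0337] [-117.776     0.5252   -0.318     0.0778    1.289    -0.3785    0.0195]
0.041 [-119.4931    0.5232   -0.311     0.0777    1.2211   -0.2889    0.0732] [-117.7827    0.5262   -0.3141    0.074     1.2332   -0.2479    0.0734]
0.048 [-73.9887   0.5357  -0.3384   0.0115   1.3043   0.2548  -0.2697] [-70.7407   0.5355  -0.3339  -0.0061   1.3953   0.037   -0.11  ]
```

```bash
cat > fin2.py <<'E'
exec(open('fin.py').read().split("v=[L[0]")[0].replace('st();top=arm.grab_frame("top")[:,:,::-1].copy();cv2.imwrite("pics/top9.png",top)','top=cv2.imread("pics/top9.png")'))
gr={n:cv2.cvtColor(i,cv2.COLOR_BGR2GRAY).astype(np.float32) for n,i in(("top",top),("side",side))}
obs={n:cv2.GaussianBlur(np.clip((a-50)/100,0,1),(0,0),1) for n,a in gr.items()}
box={}
Ms,ts=pose([.529,-.331,0,1.297],0);P=np.r_[outline(.06,0),outline(.06,.12)]@Ms.T+ts
for n in obs:
    p=proj(n,P);m=np.zeros((384,512),np.float32);a=(p.min(0)-5).astype(int);b=(p.max(0)+5).astype(int);m[a[1]:b[1],a[0]:b[0]]=1
    box[n]=m
box["side"][:int(proj("side",(np.array([[0,0,.11]])@Ms.T+ts))[0,1])-35]=0
def mask(n,V):
    r=0
    for R,u in zip((.048,.041,.034),V):
        M=Rot.from_euler('ZYX',[u[3],u[4],u[5]]).as_matrix();r=np.maximum(r,solid(n,R,M,np.array(u[:3]),sc=2))
    return cv2.GaussianBlur(r,(0,0),1)
def f(x,full=False):
    V=[[x[0],x[1],0,x[2],0,0],[*x[3:9]],[*x[9:15]]]
    e={n:(np.abs(mask(n,V)-obs[n])*box[n]).sum() for n in obs}
    return e if full else sum(e.values())+20*((x-x0)/W)@((x-x0)/W)*.1
x0=np.array([.531,-.329,1.297,.529,-.330,.03,1.297,0,0,.5255,-.3343,.0585,1.297,0,0])
W=np.array([.003,.003,.03]+[.003,.003,.003,.03,.05,.05]*2)
b=minimize(f,x0,method='Powell',options=dict(maxfev=2500,xtol=1e-3,ftol=1e-4),bounds=list(zip(x0-4*W,x0+4*W)))
print(f(x0,True),f(b.x,True));print(b.x[:3].round(4));print(b.x[3:9].round(4));print(b.x[9:].round(4))
E
time timeout 300 python3 fin2.py
```

```text
{'top': np.float32(537.07715), 'side': np.float32(296.02972)} {'top': np.float32(342.10242), 'side': np.float32(64.595)}
[ 0.5247 -0.3227  1.2903]
[ 0.5285 -0.3297  0.0272  1.2769  0.0048  0.0215]
[ 0.524  -0.3293  0.0574  1.3011 -0.0172 -0.0004]
real	0m9.744s
user	0m8.697s
sys	0m3.837s
```

```bash
python3 -c "
from workcell import arm
print(arm.sign_off())"
```

```text
the job is handed in; nothing more can be done
None
```

I nested the middle dish in the large one and the small dish in the middle one, then handed the job in at about 18 s. `sign_off` returned no verdict. My last camera fit puts all three level within about 1°, turned the same way, 27 mm and 30 mm apart in height, and within about 8 mm of each other in plan.

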